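# Load the roller mixer by way of the V-blocks and sweep up the spent cartridges

### The arm

A 6-joint arm with a two-finger parallel gripper is mounted at the origin on the work surface. World frame = base frame: x ahead of the robot, y to its left, z up, the work surface at z = 0. Lengths are in m, angles in rad, forces in N, time in s.
With the tool pointing down it reaches from about 0.25 to 0.775 m from the base axis. Payload 8.9 kg.
Tool frame: the origin (TCP) lies between the finger pads; the fingertips stand 19 mm ahead of it and the grasp point (between the pads) is the TCP; z points along the fingers, y is the line along which they close (so a half turn about z gives the same grasp; the last joint's range is limited). The gripper opens to 85 mm and grips with 20 to 120 N. Pads are 22 mm wide; open, the fingers measure 114 mm over their backs; the gripper's body (76 mm by 85 mm) begins 54 mm behind the grasp point. The pads swing forward as they close: fully open they stand 13 mm farther back than shut.
Start: joints at [-1.487, 0.291, -0.153, 1.127, 0, 1.431], TCP at [0.116, -0.512, 0.25] pointing down, gripper open.
Joint ranges: [-2.52, 2.52], [-0.91, 1.74], [-1.3, 1.37], [-1.96, 2.02], [-1.52, 1.47], [-3.14, 3.14]. Speed limits (rad/s): [2.22, 2.22, 2.79, 3.14, 3.14, 3.14].

### API

Orientations are given as a rotation vector (axis times angle).
In Python, from rig import bot, capture, camera_model, spotter gives the robot as it stands.
- The arm moves only by the tool carry_out, never from a script. Its argument "series" is a list of rows, each a list of 6 numbers: the shift along the tool's x, y, z in m, then the turn, a rotation vector about the tool's x, y, z in degrees. In form: [[dx, dy, dz, rx, ry, rz], ...]. A call has exactly 8 rows; each row is the pose to reach, as a shift and turn from the pose commanded when the call began, along the tool's axes at that moment; what a row does not reach only later rows make up. A row lasts 1/8 s, in which the tool goes at most 62.5 mm and 10.7 degrees, less where a joint would pass 70% of its speed; a pose out of reach is approached as far as the arm can. A call with a gripper value outside its range is refused whole. "jaw" is the gripper's target within -1 to 1 (fully open at 1, half-way at 0, shut at -1), set as the call begins (left out, the last holds). The fingers move at their own pace and stop on an object; the grip force is fixed at half the most. Time passes only in rows, so rows that repeat a pose let the fingers close, or fill a call up. It gives the time, the measured TCP pose, the force, the opening and the grip force at its end, in the units of the state.
- bot.state(): the state, without advancing time (a new reading comes with each control period).
- capture(name): name is "scene" or "side" or "wrist"; returns (picture, depth): 420x560x3 uint8, blue, green, red; 420x560 float32, m along the optical axis (not along the pixel's ray), 0 where there is no reading.
- camera_model(name): a dict with "camera_matrix" (3x3 intrinsics, pixels), "position" and "attitude" of the camera in the world. Camera axes: x right, y down, z forward; pixel columns grow to the right and rows downward; lengths in m; the calibration is good to about 2 mm. A picture is of the moment at which its call begins: read the wrist's pose just before it. camera_model takes no time and is no camera call; for the wrist camera it gives the pose at the moment of the call.
- bot.sign_off(): hands the job in; it is judged then, once.
Trained networks look in the newest picture that a camera, given by its name, has taken for a name from the list of things; names that differ only in an ending like _2 or _b are one class to them, and where a whole thing is asked for, a point or a joint stands for the part that bears it (a point fixed in the world has none). Each returns a list of dicts, best first, with "confidence" (0 to 1); they miss things now and then, are a little off and sometimes report something else, mostly with a low value. They report only what shows in the picture. A call takes as long as a camera call. They do not tell look-alikes from the thing itself.
- spotter.outline_of(camera, name): "pixels" (420x560 bool, what is visible of it) and "rect" ([left, top, right, bottom] in pixels, round what is visible of it).
The state is a dict: "t": time; "q": joint angles; "qd": joint speeds; "joint_efforts": joint torques, N m; "ee_pos": TCP position; "tool_rot": TCP orientation; "wrist_force": force on the tool from outside, world axes, zero at the start; "torque": the same for the moment, N m; "finger_gap": opening from 0.0 (shut) to 1.0 (fully open); "grasp_force": force on a finger pad.
Only numpy, scipy, OpenCV 4.12 (cv2) and the standard library are available. Lean on these libraries where they do the work, as an engineer would, in place of code of your own. Each camera call takes 0.05 s, during which the arm holds its last target. There are 200 camera calls.

### The job

Get this batch onto the roller mixer and leave the bench clear: take the tubes standing in the rack one at a time, cleanest first (white cap, then blue, then green, then red; one may be missing), lay each down in the pair of V-blocks and let go to change from an end grip to a side grip, then lay it gently full length along a valley between the mixer's rollers, clear of both end housings. With the bench brush, sweep all the spent cartridges lying on the bench well past the lip into the steel waste pan, without touching them with the fingers, and stand the brush back upright along its blue mat; it makes no difference whether you sweep before, between or after the tubes. Leave the bottles, beaker, boxes and timer where they are.

Things in the scene. Friction and masses are not known exactly. Their poses are not given: they have to be found in the camera images.
- rack: white plastic tube rack, 70 (x) x 275 (y) x 85 mm high, fixed; origin at the centre of its underside; four square 29 mm places in a row along its y at y = -105, -35, 35 and 105 mm; a tube stands on its floor 6 mm above the bench, so the top 71 mm of a tube stick out above the rack
- vblock: matched pair of steel V-blocks on a base plate 75 x 125 x 8 mm, fixed; origin at the centre of the plate's underside; the groove runs along its y. Each block is 40 mm wide (x), 18 mm long (y), at y = -33 and 33 mm, so a gap of 48 mm between them is free for fingers; block tops at z = 59 mm, 90 degree V, 26 mm wide at the top
- vblock_seat (a point): midway between the two V-blocks, at the height of the axis of a tube lying in them (64 mm above the underside); y along the groove
- mixer: white roller mixer, 310 (x) x 255 (y) x 96 mm high, fixed; origin at the centre of its underside. Eight grey rollers (24 mm diameter, 246 mm long, not turning) run along its x, axes at z = 75 mm, y = -98 to 98 mm every 28 mm, between end housings with tops at z = 96 mm, inner faces at x = -123 and 123 mm
- mixer_bed (a point): middle of the mixer's roller bed, 95.5 mm above its underside: the height of the axis of a tube lying in a valley; axes as the mixer's. The seven valleys are at y = -84, -56, -28, 0, 28, 56 and 84 mm; leave a free valley between tubes or the fingers find no room
- mat: blue plastic mat 180 (x) x 85 (y) x 3 mm, fixed, the brush's place; origin at the centre of its underside
- brush_grip (a point): bench brush, 160 (its x) x 50 (y) x 81 mm high, 280 g, standing on a stiff bristle block (150 x 46 mm, 30 mm high); on top an upright yellow grip fin, 110 (x) x 20 (y) mm, from 44 to 81 mm above the bristle ends. This point is the middle of the fin, 62 mm above the bristle ends; z points up
- pan: steel waste pan, 250 (x) x 150 (y) mm, fixed to the bench; origin at the centre of its underside; its open mouth faces its +y. A ramp lip rises from the bench at y = 76 mm to the 3 mm thick floor at y = 53 mm; walls 45 mm high at the back (y = -75 mm) and sides (x = -123 and 123 mm, from the back to y = 50 mm)
- white_mid (a point): amber glass culture tube, 25 mm diameter, 150 mm long, 60 to 130 g, round bottom, with a screw cap of 28 mm diameter over its top 24 mm: the white-capped (blank) one; this point is the middle of the tube (75 mm from either end) on its axis, z points to the cap. May be absent
- blue_mid (a point): amber glass culture tube, 25 mm diameter, 150 mm long, 60 to 130 g, round bottom, with a screw cap of 28 mm diameter over its top 24 mm: the blue-capped (standard) one; this point is the middle of the tube (75 mm from either end) on its axis, z points to the cap. May be absent
- green_mid (a point): amber glass culture tube, 25 mm diameter, 150 mm long, 60 to 130 g, round bottom, with a screw cap of 28 mm diameter over its top 24 mm: the green-capped (control) one; this point is the middle of the tube (75 mm from either end) on its axis, z points to the cap. May be absent
- red_mid (a point): amber glass culture tube, 25 mm diameter, 150 mm long, 60 to 130 g, round bottom, with a screw cap of 28 mm diameter over its top 24 mm: the red-capped (sample) one; this point is the middle of the tube (75 mm from either end) on its axis, z points to the cap. May be absent
- spent_1_mid (a point): spent plastic extraction cartridge lying on the bench, 18 mm diameter barrel, 71 mm long along its x, with a flat 30 x 20 mm flange at its +x end that stops it rolling, 15 g; this point is the middle of the barrel on its axis, about 10 mm above the bench. May be absent
- spent_2_mid (a point): spent plastic extraction cartridge lying on the bench, 18 mm diameter barrel, 71 mm long along its x, with a flat 30 x 20 mm flange at its +x end that stops it rolling, 15 g; this point is the middle of the barrel on its axis, about 10 mm above the bench. May be absent
- spent_3_mid (a point): spent plastic extraction cartridge lying on the bench, 18 mm diameter barrel, 71 mm long along its x, with a flat 30 x 20 mm flange at its +x end that stops it rolling, 15 g; this point is the middle of the barrel on its axis, about 10 mm above the bench. May be absent
- spent_4_mid (a point): spent plastic extraction cartridge lying on the bench, 18 mm diameter barrel, 71 mm long along its x, with a flat 30 x 20 mm flange at its +x end that stops it rolling, 15 g; this point is the middle of the barrel on its axis, about 10 mm above the bench. May be absent
- spent_5_mid (a point): spent plastic extraction cartridge lying on the bench, 18 mm diameter barrel, 71 mm long along its x, with a flat 30 x 20 mm flange at its +x end that stops it rolling, 15 g; this point is the middle of the barrel on its axis, about 10 mm above the bench. May be absent
- solvent_bottle: bystander: clear bottle with blue cap, 86 mm diameter, 175 mm high; origin at the centre of its underside
- amber_bottle: bystander: small amber bottle with black cap, 48 mm diameter, 85 mm high; origin at the centre of its underside
- beaker: bystander: glass beaker, 68 mm diameter, 75 mm high; origin at the centre of its underside
- tip_box: bystander: blue and white pipette tip box, 85 x 120 x 63 mm; origin at the centre of its underside
- timer: bystander: white bench timer, 75 x 75 x 20 mm; origin at the centre of its underside
- column_box: bystander: long cardboard box, 50 x 240 x 38 mm; origin at the centre of its underside
Not all that is in view belongs to the job. There is more than one size of the mat; the job needs the larger.

How it is judged:
On the way, in this order (a step that is already met when the one before it is completed fails the run):
1. the white-capped (blank) tube lies in both V-blocks, let go (skipped if there is none) (x of white_mid in the frame of vblock between -0.01 and 0.01 m and y of white_mid in the frame of vblock between -0.045 and 0.045 m and z of white_mid in the frame of vblock between 0.057 and 0.071 m and angle between the z axis of white_mid and the y axis of vblock, either way round below 0.12 rad and contact force between the fingers and tube_white below 0.1 N), for 0.2 s.
2. the white-capped (blank) tube lies along a valley of the mixer's rollers, let go (skipped if there is none) (x of white_mid in the frame of mixer between -0.053 and 0.053 m and y of white_mid in the frame of mixer between -0.095 and 0.095 m and z of white_mid in the frame of mixer between 0.089 and 0.102 m and angle between the z axis of white_mid and the x axis of mixer, either way round below 0.12 rad and contact force between the fingers and tube_white below 0.1 N), for 0.2 s.
3. the blue-capped (standard) tube lies in both V-blocks, let go (skipped if there is none) (x of blue_mid in the frame of vblock between -0.01 and 0.01 m and y of blue_mid in the frame of vblock between -0.045 and 0.045 m and z of blue_mid in the frame of vblock between 0.057 and 0.071 m and angle between the z axis of blue_mid and the y axis of vblock, either way round below 0.12 rad and contact force between the fingers and tube_blue below 0.1 N), for 0.2 s.
4. the blue-capped (standard) tube lies along a valley of the mixer's rollers, let go (skipped if there is none) (x of blue_mid in the frame of mixer between -0.053 and 0.053 m and y of blue_mid in the frame of mixer between -0.095 and 0.095 m and z of blue_mid in the frame of mixer between 0.089 and 0.102 m and angle between the z axis of blue_mid and the x axis of mixer, either way round below 0.12 rad and contact force between the fingers and tube_blue below 0.1 N), for 0.2 s.
5. the green-capped (control) tube lies in both V-blocks, let go (skipped if there is none) (x of green_mid in the frame of vblock between -0.01 and 0.01 m and y of green_mid in the frame of vblock between -0.045 and 0.045 m and z of green_mid in the frame of vblock between 0.057 and 0.071 m and angle between the z axis of green_mid and the y axis of vblock, either way round below 0.12 rad and contact force between the fingers and tube_green below 0.1 N), for 0.2 s.
6. the green-capped (control) tube lies along a valley of the mixer's rollers, let go (skipped if there is none) (x of green_mid in the frame of mixer between -0.053 and 0.053 m and y of green_mid in the frame of mixer between -0.095 and 0.095 m and z of green_mid in the frame of mixer between 0.089 and 0.102 m and angle between the z axis of green_mid and the x axis of mixer, either way round below 0.12 rad and contact force between the fingers and tube_green below 0.1 N), for 0.2 s.
7. the red-capped (sample) tube lies in both V-blocks, let go (skipped if there is none) (x of red_mid in the frame of vblock between -0.01 and 0.01 m and y of red_mid in the frame of vblock between -0.045 and 0.045 m and z of red_mid in the frame of vblock between 0.057 and 0.071 m and angle between the z axis of red_mid and the y axis of vblock, either way round below 0.12 rad and contact force between the fingers and tube_red below 0.1 N), for 0.2 s.
8. the red-capped (sample) tube lies along a valley of the mixer's rollers, let go (skipped if there is none) (x of red_mid in the frame of mixer between -0.053 and 0.053 m and y of red_mid in the frame of mixer between -0.095 and 0.095 m and z of red_mid in the frame of mixer between 0.089 and 0.102 m and angle between the z axis of red_mid and the x axis of mixer, either way round below 0.12 rad and contact force between the fingers and tube_red below 0.1 N), for 0.2 s.
At the end, for the whole second after the job is handed in: Tubes rest released along roller valleys (0.12 rad, middle within 53 mm of the bed's along the rollers, 89 to 102 mm up); cartridges have their middles 15 mm or more inside the pan's lip; the brush stands released on its mat (within 45 mm, 0.3 rad) (all of step 2 and all of step 4 and all of step 6 and all of step 8 and linear speed of each of tube_white, tube_blue, tube_green, tube_red below 0.03 m/s and x of spent_1_mid in the frame of pan between -0.125 and 0.125 m and y of spent_1_mid in the frame of pan between -0.075 and 0.06 m and z of each of spent_1_mid, spent_2_mid, spent_3_mid, spent_4_mid, spent_5_mid in the frame of pan below 0.05 m and x of spent_2_mid in the frame of pan between -0.125 and 0.125 m and y of spent_2_mid in the frame of pan between -0.075 and 0.06 m and x of spent_3_mid in the frame of pan between -0.125 and 0.125 m and y of spent_3_mid in the frame of pan between -0.075 and 0.06 m and x of spent_4_mid in the frame of pan between -0.125 and 0.125 m and y of spent_4_mid in the frame of pan between -0.075 and 0.06 m and x of spent_5_mid in the frame of pan between -0.125 and 0.125 m and y of spent_5_mid in the frame of pan between -0.075 and 0.06 m and horizontal distance between brush_grip and mat below 0.045 m and angle between brush_grip's own z axis and vertical below 0.12 rad and angle between the x axis of brush_grip and the x axis of mat, either way round below 0.3 rad and height (world z) of brush_grip below 0.075 m and contact force between the fingers and brush below 0.1 N); the robot touches nothing.
It fails at once if a bystander (bottle, beaker, tip box, timer, carton) is moved more than 30 mm (distance of any of solvent_bottle, amber_bottle, beaker, tip_box, timer, column_box from where it was at the start of the episode above 0.03 m).
It fails at once if the fingers touch a spent cartridge (over 1 N) (contact force between the fingers and spent_1 above 1 N or contact force between the fingers and spent_2 above 1 N or contact force between the fingers and spent_3 above 1 N or contact force between the fingers and spent_4 above 1 N or contact force between the fingers and spent_5 above 1 N).
It fails at once if a glass tube is dropped or knocked onto the mixer or the V-blocks (strikes them at over 0.35 m/s) ((contact force between tube_white and mixer above 5 N and linear speed of tube_white above 0.35 m/s) or (contact force between tube_white and vblock above 5 N and linear speed of tube_white above 0.35 m/s) or (contact force between tube_blue and mixer above 5 N and linear speed of tube_blue above 0.35 m/s) or (contact force between tube_blue and vblock above 5 N and linear speed of tube_blue above 0.35 m/s) or (contact force between tube_green and mixer above 5 N and linear speed of tube_green above 0.35 m/s) or (contact force between tube_green and vblock above 5 N and linear speed of tube_green above 0.35 m/s) or (contact force between tube_red and mixer above 5 N and linear speed of tube_red above 0.35 m/s) or (contact force between tube_red and vblock above 5 N and linear speed of tube_red above 0.35 m/s)).
Of tube_white, tube_blue, tube_green, tube_red only 3 to 4 are there at a start; the rules pass over those that are not, and their reading is None.
Of spent_1, spent_2, spent_3, spent_4, spent_5 only 3 to 5 are there at a start; the rules pass over those that are not, and their reading is None.
At some moment in a run one of spent_1, spent_2, spent_3, spent_4, spent_5, brush may be knocked a few centimetres aside while the robot is not near it.
It also fails if it takes over 210 s, if anything falls off the work surface, if the arm or the gripper's body presses on something with over 40 N, if the wrist force passes 120 N, or if a joint passes its speed limit or range.

## Working session

There is one attempt and no reset: what is moved stays moved. The work goes in short steps, Python scripts to look and compute and a tool call to move; the robot and the scene stay as the last step left them, time stands still between calls to the robot, and variables do not carry over. Pictures are saved under pics/ and viewed, at most 14 in all, crops included, and the job is handed in when it is done.

Besides the shell and the picture viewer there is one more tool, called after "Emit:" as name([rows], argument=value, ...), one row to a line, values as JSON. carry_out: Moves the arm, as the interface text tells. Its arguments: {"type":"object","properties":{"series":{"type":"array"},"jaw":{"type":"number"}},"required":["series"]}

```bash
ls; mkdir -p pics; cat > h.py <<'E'
import numpy as np, cv2
from scipy.spatial.transform import Rotation as R
from rig import bot, capture, camera_model, spotter
def cloud(cam, depth, m=None):
    m=m or camera_model(cam); K=np.array(m["camera_matrix"]); a=np.array(m["attitude"])
    Rm=a if a.shape==(3,3) else R.from_rotvec(a).as_matrix()
    v,u=np.mgrid[:depth.shape[0],:depth.shape[1]]
    p=np.stack([(u-K[0,2])/K[0,0]*depth,(v-K[1,2])/K[1,1]*depth,depth],-1)
    P=p@Rm.T+np.array(m["position"]); P[depth<=0]=np.nan
    return P
E
python3 - <<'E'
from h import *
print(bot.state())
for c in ["scene","side"]:
    m=camera_model(c); print(c,m)
    im,d=capture(c); cv2.imwrite(f"pics/{c}0.png",im); P=cloud(c,d)
    for n in ["rack","vblock","mixer","mat","brush_grip","pan","white_mid","blue_mid","green_mid","red_mid","spent_1_mid","solvent_bottle","amber_bottle","beaker","tip_box","timer","column_box"]:
        for o in spotter.outline_of(c,n):
            if o["confidence"]<0.3: continue
            q=P[o["pixels"]]; q=q[~np.isnan(q[:,0])]
            if len(q)<5: continue
            print(c,n,round(o["confidence"],2),o["rect"],np.round(np.median(q,0),3),np.round(np.percentile(q,2,0),3),np.round(np.percentile(q,98,0),3))
E
```

```text
pics
{'t': 0.0, 'q': array([-1.48731573e+00,  2.91303390e-01, -1.54116655e-01,  1.12672757e+00,
        5.75897015e-06,  1.43150998e+00]), 'qd': array([-3.59754887e-04, -1.36604546e-03, -1.56088152e-04, -6.41309245e-05,
       -1.14168682e-05, -3.83154609e-04]), 'joint_efforts': array([-9.58194914e-05, -5.37146044e+01,  3.31363857e+01,  1.62404508e-02,
       -2.98231525e-04, -4.92888972e-06]), 'ee_pos': array([ 0.11596469, -0.51160002,  0.24972391]), 'tool_rot': array([-3.12078283e+00, -3.49048274e-01, -6.82320471e-05]), 'wrist_force': array([ 0.43946861,  0.15413298, -0.2607374 ]), 'torque': array([-0.03459746,  0.00476592,  0.03449382]), 'grasp_force': 0.0, 'finger_gap': 0.9995409808202668}
scene {'camera_matrix': array([[417.94379271,   0.        , 274.34127304],
       [  0.        , 417.94379271, 212.13142787],
       [  0.        ,   0.        ,   1.        ]]), 'position': array([1.24773268, 0.32829368, 0.76616293]), 'attitude': array([-1.28007702, -2.1511204 ,  1.03444571])}
scene rack 0.81 [211.3, 238.6, 332.0, 301.4] [ 0.68  -0.003  0.081] [ 0.619 -0.138  0.002] [0.717 0.1
[... 4379 characters left out ...]
.018] [0.804 0.147 0.175]
side amber_bottle 0.93 [193.7, 175.7, 207.4, 202.6] [0.334 0.163 0.043] [0.313 0.153 0.002] [0.358 0.183 0.085]
side beaker 0.79 [204.7, 281.0, 238.7, 326.4] [ 0.304 -0.332  0.049] [ 0.275 -0.353  0.001] [ 0.335 -0.286  0.076]
side tip_box 0.72 [353.2, 198.4, 394.0, 239.1] [ 0.766 -0.158  0.061] [ 0.731 -0.183  0.007] [ 0.815 -0.069  0.065]
side timer 0.88 [207.9, 210.8, 234.6, 229.7] [0.366 0.019 0.018] [ 0.327 -0.012  0.004] [0.405 0.067 0.022]
side timer 0.73 [299.9, 149.1, 307.6, 188.5] [0.642 0.082 0.121] [0.633 0.076 0.041] [0.657 0.098 0.156]
side column_box 0.72 [356.4, 238.1, 421.3, 313.5] [ 0.692 -0.347  0.037] [ 0.673 -0.436  0.003] [ 0.727 -0.204  0.04 ]
```

View pics/scene0.png

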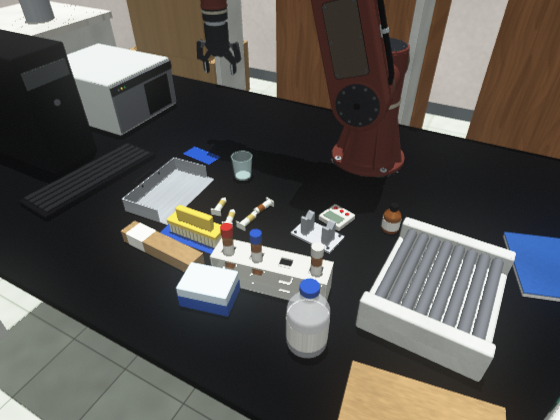

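View pics/side0.png

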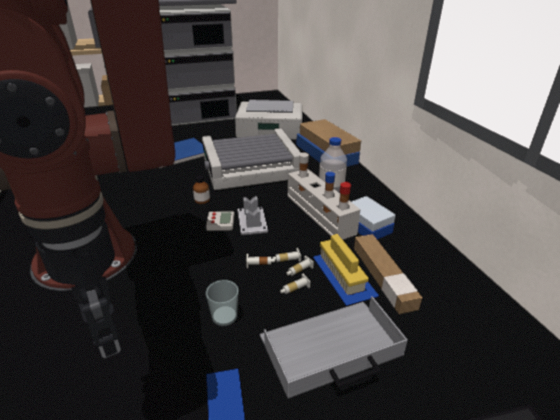

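The scene view shows white (316,250), blue (256,235) and red (227,230) caps in the rack with one place empty, so green is missing. The brush stands on its mat (190,235), the pan is at (170,190) and the V-blocks at (318,232). The side view shows four cartridges, at (260,261), (287,257), (300,267) and (295,285). Next I fit the poses.

```bash
python3 - <<'E'
from h import *
A=[]
C=[]
for c in ["scene","side"]:
    im,d=capture(c); P=cloud(c,d); ok=~np.isnan(P[...,0]); A.append(P[ok]); C.append(im[ok])
P=np.concatenate(A); col=np.concatenate(C).astype(int)
np.savez("c0.npz",P=P,col=col)
def reg(x0,x1,y0,y1,z0,z1,extra=None):
    m=(P[:,0]>x0)&(P[:,0]<x1)&(P[:,1]>y0)&(P[:,1]<y1)&(P[:,2]>z0)&(P[:,2]<z1)
    if extra is not None: m&=extra
    return P[m]
def rect(n,q):
    if len(q)<5: print(n,len(q));return
    r=cv2.minAreaRect(q[:,:2].astype(np.float32)*1000); print(n,len(q),np.round(np.array(r[0]),1),np.round(r[1],1),round(r[2],1), "zmed",np.round(np.median(q[:,2]),4))
blue=(col[:,0]>1.5*col[:,2])&(col[:,0]>60)
yel=(col[:,0]<0.6*col[:,2])&(col[:,1]>0.6*col[:,2])&(col[:,2]>90)
rect("rack",reg(.58,.76,-.17,.17,.078,.09))
rect("mixer",reg(.35,.75,.18,.5,.088,.1))
rect("vtop",reg(.40,.53,-.09,.09,.05,.065))
rect("vplate",reg(.40,.53,-.09,.09,.004,.065))
rect("mat",reg(.5,.7,-.4,-.17,-.003,.008,blue))
rect("brushfin",reg(.55,.68,-.37,-.18,.06,.09))
rect("brush",reg(.55,.68,-.37,-.18,.02,.09,yel))
rect("pan",reg(.33,.66,-.6,-.36,.035,.05))
rect("panall",reg(.33,.66,-.6,-.38,.002,.05))
for n,y0,y1 in [("white",.06,.14),("blue",-.08,-.0),("red",-.15,-.085)]:
    rect(n,reg(.6,.73,y0,y1,.15,.165)); 
q=reg(.36,.56,-.36,-.1,.006,.025)
# cartridge clusters on 2mm grid
g=np.zeros((150,130),np.uint8)
ij=((q[:,:2]-[.34,-.38])/.002).astype(int); g[ij[:,0],ij[:,1]]=255
g=cv2.morphologyEx(g,cv2.MORPH_CLOSE,np.ones((3,3)))
n,l=cv2.connectedComponents(g)
for k in range(1,n):
    s=q[l[ij[:,0],ij[:,1]]==k]
    if len(s)>15: rect("cart",s)
big=np.kron(cv2.flip(g,-1),np.ones((4,4),np.uint8)); cv2.imwrite("pics/g.png",big)
m=camera_model("wrist"); s=bot.state()
Rt=R.from_rotvec(s["tool_rot"]); print("cam in tool",Rt.inv().apply(m["position"]-s["ee_pos"]), (Rt.inv()*R.from_rotvec(m["attitude"])).as_rotvec(), m["camera_matrix"][0,0])
print(Rt.as_matrix().round(3))
E
```

```text
rack 3287 [701.5  -4.3] [146.7 280.6] 10.1 zmed 0.0834
mixer 3844 [542.9 339. ] [261.2 312.9] 88.0 zmed 0.0943
vtop 260 [459.  14.] [90.7 43.6] 82.1 zmed 0.0551
vplate 1844 [446.1  16.1] [131.5 103.2] 81.9 zmed 0.0126
mat 1111 [ 613.6 -284. ] [ 91.2 188. ] 1.7 zmed 0.0025
brushfin 854 [ 610.6 -273. ] [ 24.7 117.8] 1.3 zmed 0.0803
brush 2230 [ 631.4 -272.9] [ 96.1 165.6] 0.8 zmed 0.0483
pan 1737 [ 496.6 -490.5] [254.8 163.5] 2.8 zmed 0.0402
panall 9781 [ 495.1 -490.1] [219.  329.8] 89.8 zmed 0.0046
white 151 [646.2  91.3] [31.6 28.2] 24.4 zmed 0.1544
blue 151 [671.4 -45.4] [32.2 26.8] 54.0 zmed 0.1545
red 158 [ 684.2 -114.2] [32.3 26.6] 64.5 zmed 0.1544
cart 634 [ 463.5 -176.5] [ 38.1 142.1] 82.2 zmed 0.0148
cart 344 [ 481.3 -290.5] [74.3 32.8] 18.1 zmed 0.0155
cart 289 [ 514.3 -233. ] [74.8 32.2] 24.7 zmed 0.0158
cam in tool [ 0.07259417  0.00051047 -0.12300612] [-0.23055799 -0.23091749  1.55885186] 368.21008449536004
[[ 0.975  0.221  0.   ]
 [ 0.221 -0.975  0.   ]
 [ 0.     0.    -1.   ]]
```

```bash
python3 - <<'E'
from h import *
im=cv2.imread("pics/side0.png"); cv2.imwrite("pics/sc.png",cv2.resize(im[180:400,190:410],None,fx=2.7,fy=2.7,interpolation=cv2.INTER_CUBIC))
E
```

```text
(no output)
```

View pics/sc.png

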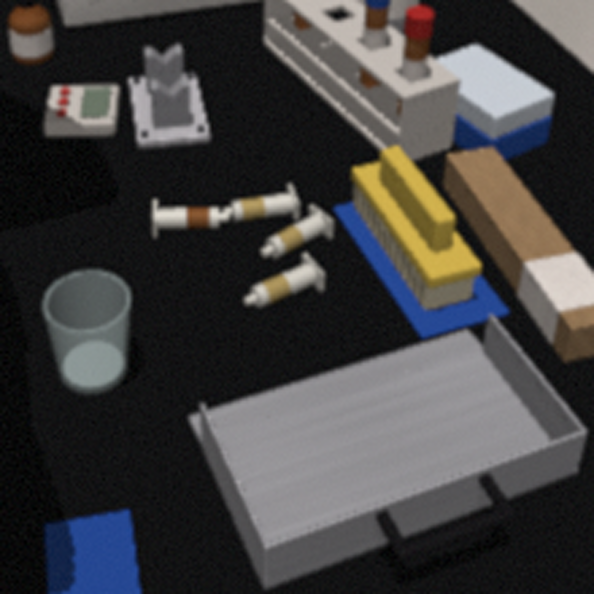

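Green is absent: white, blue and red stand in the rack, and four cartridges lie around (0.40–0.55, −0.31…−0.15). The plan is to grip each cap with the tool tilted 45°, lay the tube in the V-blocks with a 45° sideways tilt, then regrip it from above. First I set up a planner and take a close look at the V-blocks and mixer.

```bash
cat >> h.py <<'E'
def frame(z,x):
    z=np.array(z,float);z/=np.linalg.norm(z);x=np.array(x,float);x=x-z*(x@z);x/=np.linalg.norm(x)
    return R.from_matrix(np.stack([x,np.cross(z,x),z],1))
def down(psi): a=np.radians(psi); return frame([0,0,-1],[np.cos(a),np.sin(a),0])
def rackpose(az,beta): # tool radial along azimuth az, pitched beta below horizontal
    a=np.radians(az);b=np.radians(beta);r=np.array([np.cos(a),np.sin(a),0]);u=np.array([0,0,1])
    return frame(np.cos(b)*r-np.sin(b)*u,-np.sin(b)*r-np.cos(b)*u)
def laid(cang,beta): # cap direction angle
    a=np.radians(cang);b=np.radians(beta);c=np.array([np.cos(a),np.sin(a),0]);u=np.array([0,0,1])
    return frame(-np.sin(b)*c-np.cos(b)*u,-np.cos(b)*c+np.sin(b)*u)
def plan(calls,start=None):
    "calls: list of lists of (pos,Rot); rows relative to the pose at each call's start"
    if start is None:
        s=bot.state(); start=(s["ee_pos"],R.from_rotvec(s["tool_rot"]))
    for i,c in enumerate(calls):
        p0,R0=start
        for p,q in c:
            d=R0.inv().apply(np.array(p)-p0)*1000; w=np.degrees((R0.inv()*q).as_rotvec())
            print(i,np.round(d,1),np.round(w,1), "mm,deg")
        start=(np.array(c[-1][0]),c[-1][1])
E
python3 - <<'E'
from h import *
plan([[([.3,-.35,.4],down(90))],[([.46,.03,.4],down(180))]])
E
```

```text
0 [ 215.2 -117.4 -149.7] [  0.   -0.  -77.2] mm,deg
1 [380. 160.   0.] [  0.   0. -90.] mm,deg
```

Emit:
carry_out([
  [0.03,-0.02,-0.05,0,0,-9],
  [0.06,-0.04,-0.09,0,0,-19],
  [0.09,-0.05,-0.12,0,0,-29],
  [0.12,-0.07,-0.15,0,0,-39],
  [0.15,-0.08,-0.15,0,0,-49],
  [0.18,-0.1,-0.15,0,0,-58],
  [0.2,-0.11,-0.15,0,0,-68],
  [0.215,-0.117,-0.15,0,0,-77],
], jaw=0.3)

```text
t: 2.9
ee_pos: [0.3006, -0.3496, 0.4005]
tool_rot: [2.219, 2.224, 0.0]
wrist_force: [-0.5, 0.5, 0.7]
finger_gap: 0.653
grasp_force: 0.0
```

Emit:
carry_out([
  [0.05,0.02,0,0,0,-10],
  [0.1,0.04,0,0,0,-20],
  [0.15,0.06,0,0,0,-30],
  [0.2,0.08,0,0,0,-40],
  [0.25,0.1,0,0,0,-50],
  [0.3,0.12,0,0,0,-60],
  [0.34,0.14,0,0,0,-70],
  [0.38,0.16,0,0,0,-80],
])

```text
t: 3.9
ee_pos: [0.4619, 0.0306, 0.4005]
tool_rot: [0.27, 3.129, -0.0]
wrist_force: [0.6, -1.0, -0.1]
finger_gap: 0.649
grasp_force: 0.0
```

```bash
python3 - <<'E'
from h import *
s=bot.state(); print(s["t"],s["ee_pos"],R.from_rotvec(s["tool_rot"]).as_matrix().round(3),s["q"].round(3),s["finger_gap"])
m=camera_model("wrist"); im,d=capture("wrist"); cv2.imwrite("pics/w1.png",im); P=cloud("wrist",d,m)
np.save("w1.npy",P)
q=P[~np.isnan(P[...,0])]; print(m["position"],q.min(0),q.max(0))
E
```

```text
3.9 [0.46186969 0.03057376 0.40047204] [[-0.985  0.172  0.001]
 [ 0.172  0.985 -0.   ]
 [-0.001 -0.    -1.   ]] [-0.092  0.133  0.034  1.472 -0.     0.08 ] 0.6494809351963856
[0.38808852 0.04248403 0.52344066] [ 0.21081644 -0.51133911 -0.29911708] [1.27600587 0.43622773 0.47172836]
```

View pics/w1.png

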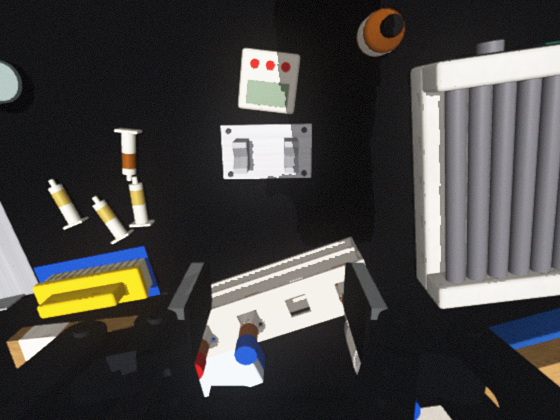

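The wrist view shows the V-blocks with plate at (266,152), the timer at (268,80), the cartridges at left (65,205), (112,218), (138,200) and (128,155), and the rack at (280,310). Now I fit the V-blocks and mixer and plan the white tube.

```bash
python3 - <<'E'
from h import *
P=np.load("w1.npy"); im=cv2.imread("pics/w1.png")
sub=np.zeros(P.shape[:2],bool); sub[118:186,214:318]=1
br=im.min(2)>60
q=P[sub&br&(P[...,2]>.003)&(P[...,2]<.08)]
for n,a,b in [("plate",.003,.014),("top",.054,.064),("all",.003,.07)]:
    s=q[(q[:,2]>a)&(q[:,2]<b)]; r=cv2.minAreaRect((s[:,:2]*1000).astype(np.float32)); print(n,len(s),np.round(r[0],1),np.round(r[1],1),round(r[2],1),np.median(s[:,2]))
D=np.load("c0.npz"); C=D["P"]
# mixer: housings tops z .09-.1
m=(C[:,0]>.36)&(C[:,0]<.74)&(C[:,1]>.17)&(C[:,1]<.5)&(C[:,2]>.09)&(C[:,2]<.1)
s=C[m]; r=cv2.minAreaRect((s[:,:2]*1000).astype(np.float32)); print("mixer",r)
w=P.reshape(-1,3); m=(w[:,0]>.36)&(w[:,0]<.74)&(w[:,1]>.17)&(w[:,1]<.5)&(w[:,2]>.088)&(w[:,2]<.104)
s=w[m];print("w mixer",s.min(0),s.max(0)); r=cv2.minAreaRect((s[:,:2]*1000).astype(np.float32)); print(r)
# near edge of lower housing
lo=s[s[:,0]<.42]; 
yb=[(y,np.percentile(lo[abs(lo[:,1]-y)<.004,0],2)) for y in np.arange(.23,.42,.02) if (abs(lo[:,1]-y)<.004).sum()>5]; print(np.round(yb,3))
lo=C[(C[:,0]>.36)&(C[:,0]<.74)&(C[:,1]>.17)&(C[:,1]<.5)&(C[:,2]>.078)&(C[:,2]<.0885)]
# roller ridges: highest points mod y in centre strip
for src,nm in ((C,"c"),(w,"w")):
    t=src[(abs(src[:,0]-.543)<.03)&(src[:,1]>.2)&(src[:,1]<.48)&(src[:,2]>.04)&(src[:,2]<.1)]
    best=max(((np.corrcoef(np.cos((t[:,1]-ph)*2*np.pi/.028),t[:,2])[0,1],ph) for ph in np.arange(.325,.353,.0005)));print(nm,len(t),"ridge phase",best)
# tube cap tops wrist
for n,x,y in [("white",.646,.091),("blue",.671,-.045),("red",.684,-.114)]:
    for src in (C,w):
        s=src[(np.hypot(src[:,0]-x,src[:,1]-y)<.025)&(src[:,2]>.152)&(src[:,2]<.17)]
        if len(s)>10: print(n,len(s),cv2.minEnclosingCircle((s[:,:2]*1000).astype(np.float32)))
E
```

```text
plate 3680 [457.3  15.5] [125.   75.3] 81.0 0.007507757376691682
top 526 [457.2  15.2] [83.2 40.2] 81.0 0.05793799686531978
all 4751 [457.3  15.5] [125.   75.3] 81.0 0.007864770500129015
mixer ((542.9234619140625, 338.95745849609375), (261.2347717285156, 312.78497314453125), 87.97466278076172)
w mixer [0.38161988 0.20801557 0.08800001] [0.69573943 0.36514979 0.09815217]
((538.7105712890625, 291.4025573730469), (156.53729248046875, 309.47393798828125), 87.93112182617188)
[[0.23  0.382]
 [0.25  0.383]
 [0.27  0.384]
 [0.29  0.385]
 [0.31  0.385]
 [0.33  0.386]
 [0.35  0.386]]
c 3052 ridge phase (np.float64(0.29645377687676117), np.float64(0.3275))
w 6343 ridge phase (np.float64(0.23220046801505537), np.float64(0.35200000000000004))
white 132 ((646.6319580078125, 90.9842758178711), 16.03752326965332)
blue 136 ((671.7040405273438, -45.61866760253906), 16.515777587890625)
blue 378 ((670.4908447265625, -44.8891487121582), 14.197530746459961)
red 141 ((684.0238647460938, -114.1794204711914), 16.135753631591797)
red 88 ((682.3804321289062, -106.59217834472656), 11.147764205932617)
```

```bash
cat >> h.py <<'E'
VC=np.array([.4573,.0155]); CA=81; CD=np.array([np.cos(np.radians(CA)),np.sin(np.radians(CA))])
MC=np.array([.542,.339]); MY=-2.0
def tube(xy,az,valley,start=None):
    x,y=xy; rp=rackpose(az,45); lp=laid(CA,45); lt=VC+.071*CD
    n=np.array([-np.sin(np.radians(MY)),np.cos(np.radians(MY))]); mv=MC+valley*n
    dv=down(CA+180); dm=down(180+MY)
    plan([[([x,y,.26],rp)],[([x,y,.145],rp)],[([x,y,.29],rp)],[([*lt,.20],lp)],[([*lt,.066],lp)],
      [([*(lt+.06*CD),.16],lp)],[([*VC,.17],dv)],[([*VC,.077],dv)],[([*VC,.2],dv)],[([*mv,.2],dm)],[([*mv,.1105],dm)],[([*mv,.2],dm)]],start)
E
python3 - <<'E'
from h import *
tube((.646,.091),2,-.084)
E
```

```text
0 [-170.9   85.3  140.3] [ -4.3 -44.8 -10.8] mm,deg
1 [81.3  0.  81.3] [0. 0. 0.] mm,deg
2 [-102.5    0.  -102.5] [0. 0. 0.] mm,deg
3 [189.3   0.8 -62. ] [ -0.   74.1 -86.4] mm,deg
4 [-94.8  -0.   94.8] [0. 0. 0.] mm,deg
5 [  24.    -0.  -108.9] [0. 0. 0.] mm,deg
6 [99.7  0.  85.6] [ -0. -45.   0.] mm,deg
7 [ 0.  0. 93.] [0. 0. 0.] mm,deg
8 [   0.    0. -123.] [0. 0. 0.] mm,deg
9 [-249.4  -43.3    0. ] [ 0.  0. 83.] mm,deg
10 [ 0.   0.  89.5] [0. 0. 0.] mm,deg
11 [  0.    0.  -89.5] [0. 0. 0.] mm,deg
```

Emit:
carry_out([
  [-0.03,0.01,0.02,-0.5,-6,-1.5],
  [-0.05,0.02,0.04,-1,-12,-3],
  [-0.08,0.03,0.06,-1.5,-18,-4.5],
  [-0.1,0.05,0.08,-2,-24,-6],
  [-0.13,0.06,0.1,-3,-30,-7.5],
  [-0.15,0.075,0.12,-3.5,-36,-9],
  [-0.171,0.085,0.14,-4.3,-44.8,-10.8],
  [-0.171,0.085,0.14,-4.3,-44.8,-10.8],
], jaw=0.3)

```text
t: 4.95
ee_pos: [0.643, 0.0824, 0.2574]
tool_rot: [-0.025, 2.359, 0.006]
wrist_force: [-0.1, -0.3, -0.6]
finger_gap: 0.652
grasp_force: 0.0
```

```bash
python3 - <<'E'
from h import *
s=bot.state();print(s["q"].round(3))
plan([[([.646,.091,.145],rackpose(2,45))]])
m=camera_model("wrist"); im,d=capture("wrist"); P=cloud("wrist",d,m).reshape(-1,3)
q=P[(np.hypot(P[:,0]-.646,P[:,1]-.091)<.03)&(P[:,2]>.13)&(P[:,2]<.17)];print(len(q))
t=q[q[:,2]>.15]
if len(t)>5: print(cv2.minEnclosingCircle((t[:,:2]*1000).astype(np.float32)))
E
```

```text
[ 0.014  0.085 -0.757 -0.053  0.002 -0.006]
0 [77.   8.8 81.9] [-0.7 -0.2 -0.5] mm,deg
3150
((645.1585083007812, 93.07610321044922), 14.647780418395996)
```

```bash
python3 - <<'E'
from h import *
s=bot.state();print(s["t"],s["ee_pos"],s["qd"].round(3))
plan([[([.6455,.092,.145],rackpose(2,45))]])
E
```

```text
5.0 [0.64308992 0.08239303 0.25739017] [-0.004 -0.012  0.072  0.13  -0.002  0.012]
0 [77.4  9.9 81.5] [-0.7 -0.2 -0.5] mm,deg
```

Emit:
carry_out([
  [0.01,0.005,0.01,0,0,0],
  [0.02,0.01,0.02,0,0,0],
  [0.03,0.01,0.03,0,0,0],
  [0.03,0.01,0.03,0,0,0],
  [0.03,0.01,0.03,0,0,0],
  [0.03,0.01,0.03,0,0,0],
  [0.03,0.01,0.03,0,0,0],
  [0.03,0.01,0.03,0,0,0],
])

```text
t: 6.0
ee_pos: [0.6446, 0.092, 0.2181]
tool_rot: [-0.024, 2.357, 0.006]
wrist_force: [0.4, -0.8, 0.1]
finger_gap: 0.651
grasp_force: 0.0
```

```bash
python3 - <<'E'
from h import *
s=bot.state();print(s["t"],s["ee_pos"],s["qd"].round(3))
plan([[([.6455,.092,.145],rackpose(2,45))]])
E
```

```text
6.0 [0.64462418 0.09204484 0.21813785] [ 0.     0.003 -0.003 -0.004  0.     0.001]
0 [51.1  0.1 52.4] [-0.7 -0.  -0.5] mm,deg
```

Emit:
carry_out([
  [0.008,0,0.008,0,0,0],
  [0.016,0,0.016,0,0,0],
  [0.024,0,0.024,0,0,0],
  [0.032,0,0.032,0,0,0],
  [0.04,0,0.04,0,0,0],
  [0.046,0,0.047,0,0,0],
  [0.051,0,0.052,0,0,0],
  [0.051,0,0.052,0,0,0],
])

```text
t: 7.0
ee_pos: [0.6449, 0.0919, 0.1443]
tool_rot: [-0.024, 2.358, 0.006]
wrist_force: [0.4, 0.5, 0.2]
finger_gap: 0.65
grasp_force: 0.0
```

Emit:
carry_out([
  [0,0,0,0,0,0],
  [0,0,0,0,0,0],
  [0,0,0,0,0,0],
  [0,0,0,0,0,0],
  [0,0,0,0,0,0],
  [0,0,0,0,0,0],
  [0,0,0,0,0,0],
  [0,0,0,0,0,0],
], jaw=-1)

```text
t: 8.0
ee_pos: [0.6456, 0.0919, 0.1455]
tool_rot: [-0.024, 2.356, 0.006]
wrist_force: [-0.5, -0.7, 5.1]
finger_gap: 0.309
grasp_force: 59.1
```

Emit:
carry_out([
  [-0.01,0,-0.01,0,0,0],
  [-0.02,0,-0.02,0,0,0],
  [-0.035,0,-0.035,0,0,0],
  [-0.05,0,-0.05,0,0,0],
  [-0.065,0,-0.065,0,0,0],
  [-0.08,0,-0.08,0,0,0],
  [-0.1,0,-0.1,0,0,0],
  [-0.1,0,-0.1,0,0,0],
])

```text
t: 9.0
ee_pos: [0.6459, 0.0925, 0.2882]
tool_rot: [-0.024, 2.355, 0.007]
wrist_force: [0.5, 0.1, -0.7]
finger_gap: 0.309
grasp_force: 59.0
```

```bash
python3 - <<'E'
from h import *
s=bot.state();print(s["t"],s["ee_pos"],s["q"].round(3),s["qd"].round(3))
lt=VC+.071*CD
plan([[([*lt,.22],laid(CA,45))]])
im,d=capture("side"); cv2.imwrite("pics/s2.png",cv2.resize(im[60:260,220:420],None,fx=2.5,fy=2.5))
P=cloud("side",d); q=P[(abs(P[...,0]-.646)<.06)&(abs(P[...,1]-.09)<.06)&(P[...,2]>.1)&(P[...,2]<.28)]
for z in np.arange(.13,.28,.02):
    t=q[abs(q[:,2]-z)<.01]; print(round(z,2),len(t),np.median(t,0).round(3) if len(t) else 0)
E
```

```text
9.0 [0.64589165 0.09245097 0.28816316] [ 0.037  0.05  -0.701  0.034 -0.014  0.011] [-0.001  0.033 -0.052 -0.032 -0.001  0.001]
0 [173.7  -3.2 -77.6] [ -0.2  73.7 -87.4] mm,deg
0.13 0 0
0.15 13 [0.643 0.083 0.156]
0.17 54 [0.644 0.082 0.171]
0.19 48 [0.644 0.082 0.191]
0.21 51 [0.644 0.081 0.21 ]
0.23 55 [0.643 0.082 0.23 ]
0.25 60 [0.643 0.082 0.25 ]
0.27 55 [0.643 0.08  0.271]
```

View pics/s2.png

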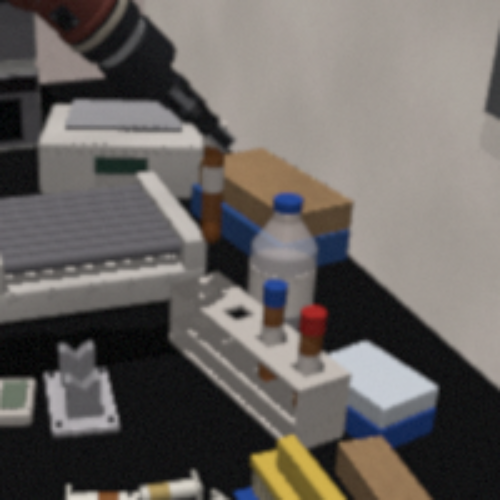

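Tube white is held upright at (213,200) in the crop and clear of the rack. Next I swing it to the lay-down pose.

Emit:
carry_out([
  [0.03,0,-0.03,0,6,-7],
  [0.05,0,-0.05,0,12,-14],
  [0.07,0,-0.07,0,18,-21],
  [0.09,0,-0.09,0,24,-28],
  [0.1,0,-0.1,0,30,-35],
  [0.115,0,-0.115,0,36,-42],
  [0.125,0,-0.127,0,42,-49],
  [0.125,0,-0.127,0,48,-57],
])

```text
t: 10.05
ee_pos: [0.466, 0.0887, 0.2868]
tool_rot: [1.328, -2.664, 0.542]
wrist_force: [0.7, 0.5, -0.9]
finger_gap: 0.311
grasp_force: 59.2
```

```bash
python3 - <<'E'
from h import *
s=bot.state();print(s["t"],s["ee_pos"],s["q"].round(3),s["qd"].round(3))
lt=VC+.071*CD
plan([[([*lt,.2],laid(CA,45))]])
E
```

```text
10.05 [0.46595038 0.08870142 0.28681145] [ 0.27   0.23  -0.195  1.193 -0.375 -0.645] [ 0.317  0.669  0.691  0.842 -0.532 -0.527]
0 [-21.7  19.2  81.9] [  0.   25.3 -30.1] mm,deg
```

Emit:
carry_out([
  [-0.004,0.004,0.015,0,5,-6],
  [-0.008,0.008,0.03,0,10,-12],
  [-0.012,0.012,0.045,0,15,-18],
  [-0.016,0.015,0.06,0,20,-24],
  [-0.022,0.019,0.082,0,25.3,-30.1],
  [-0.022,0.019,0.082,0,25.3,-30.1],
  [-0.022,0.019,0.082,0,25.3,-30.1],
  [-0.022,0.019,0.082,0,25.3,-30.1],
])

```text
t: 11.05
ee_pos: [0.4708, 0.086, 0.2024]
tool_rot: [1.598, -1.885, 0.664]
wrist_force: [-0.1, 0.8, -0.1]
finger_gap: 0.31
grasp_force: 59.2
```

```bash
python3 - <<'E'
from h import *
s=bot.state();print(s["t"],s["ee_pos"],s["q"].round(3),s["qd"].round(3))
lt=VC+.071*CD
plan([[([*lt,.09],laid(CA,45))],[([*lt,.066],laid(CA,45))]])
im,d=capture("side"); P=cloud("side",d).reshape(-1,3); im2,d2=capture("scene"); P2=cloud("scene",d2).reshape(-1,3)
for P in (P,P2):
  for k in np.arange(-.14,.0,.03):
    c=s["ee_pos"]+k*np.array([*CD,0]); q=P[(np.linalg.norm(P-c,axis=1)<.03)&(abs((P-c)@np.array([*CD,0]))<.008)]
    if len(q): print(round(k,2),len(q),(np.median(q,0)-c).round(3)*1000, (q.max(0)-c)[2].round(4)*1000)
E
```

```text
11.05 [0.47080949 0.08604233 0.20241868] [ 0.409  0.616 -0.042  1.396 -0.636 -0.835] [ 0.    -0.004  0.002  0.003 -0.003 -0.003]
0 [-78.4   3.2  80.6] [-0.1  0.4 -0.5] mm,deg
1 [-17.  -0.  17.] [0. 0. 0.] mm,deg
-0.14 57 [-2.  3. -0.] 10.200000000000001
-0.11 32 [-2. -1.  7.] 11.4
-0.08 27 [-2. -1.  8.] 10.9
-0.05 24 [-1.  0.  8.] 11.4
-0.02 65 [2. 3. 1.] 12.4
-0.14 4 [4. 5. 3.] 4.1000000000000005
-0.11 57 [ 8. -0.  3.] 9.6
-0.08 61 [ 8. -1.  4.] 9.799999999999999
-0.05 68 [ 9. -1.  4.] 10.1
-0.02 65 [ 9. -1.  4.] 12.5
```

Emit:
carry_out([
  [-0.013,0.001,0.013,0,0,0],
  [-0.026,0.003,0.027,0,0,0],
  [-0.039,0.003,0.04,0,0,0],
  [-0.052,0.003,0.054,0,0,0],
  [-0.065,0.003,0.067,0,0,0],
  [-0.074,0.003,0.076,0,0.4,-0.5],
  [-0.078,0.003,0.0805,0,0.4,-0.5],
  [-0.078,0.003,0.0805,0,0.4,-0.5],
])

```text
t: 12.15
ee_pos: [0.4678, 0.0853, 0.0889]
tool_rot: [1.602, -1.868, 0.664]
wrist_force: [0.3, 0.4, -0.7]
finger_gap: 0.308
grasp_force: 59.2
```

Emit:
carry_out([
  [-0.003,0,0.003,0,0,0],
  [-0.006,0,0.006,0,0,0],
  [-0.009,0,0.009,0,0,0],
  [-0.012,0,0.012,0,0,0],
  [-0.014,0,0.014,0,0,0],
  [-0.016,0,0.016,0,0,0],
  [-0.017,0,0.017,0,0,0],
  [-0.017,0,0.017,0,0,0],
])

```text
t: 13.15
ee_pos: [0.4683, 0.0851, 0.0655]
tool_rot: [1.602, -1.868, 0.666]
wrist_force: [2.0, -1.5, 3.0]
finger_gap: 0.312
grasp_force: 59.5
```

```bash
python3 - <<'E'
from h import *
s=bot.state();print(s["t"],s["ee_pos"],s["wrist_force"])
lt=VC+.071*CD
plan([[([*lt,.065],laid(CA,45))],[([*(lt+.06*CD),.16],laid(CA,45))],[([*VC,.17],down(CA+180))]])
im,d=capture("side"); cv2.imwrite("pics/s3.png",cv2.resize(im[130:260,190:330],None,fx=4,fy=4))
E
```

```text
13.15 [0.46833332 0.08509799 0.06546944] [ 1.96251512 -1.50850704  3.03839557]
0 [-0.7  0.  -0. ] [-0.1 -0.2  0.2] mm,deg
1 [  24.7   -0.  -109.6] [0. 0. 0.] mm,deg
2 [99.7  0.  85.6] [ -0. -45.   0.] mm,deg
```

View pics/s3.png

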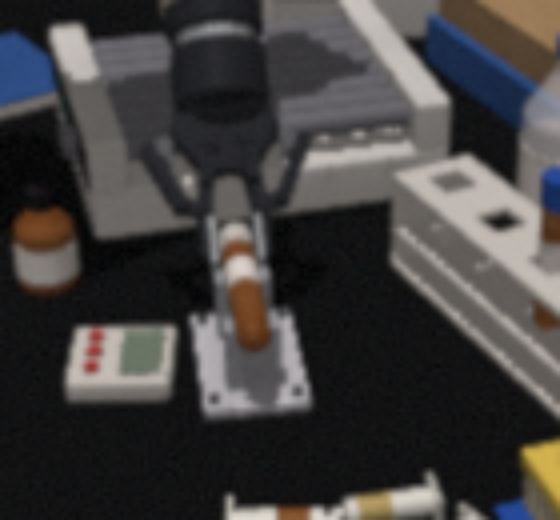

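White tube lies in the V-blocks at (245,290) in the crop. I release it and regrip from above.

Emit:
carry_out([
  [0,0,0,0,0,0],
  [0,0,0,0,0,0],
  [0,0,0,0,0,0],
  [0,0,0,0,0,0],
  [0,0,0,0,0,0],
  [0,0,0,0,0,0],
  [0,0,0,0,0,0],
  [0,0,0,0,0,0],
], jaw=0.2)

```text
t: 14.2
ee_pos: [0.4678, 0.0853, 0.065]
tool_rot: [1.602, -1.868, 0.665]
wrist_force: [-0.3, -1.1, -0.6]
finger_gap: 0.598
grasp_force: 0.0
```

Emit:
carry_out([
  [0.003,0,-0.014,0,0,0],
  [0.006,0,-0.03,0,0,0],
  [0.01,0,-0.045,0,0,0],
  [0.014,0,-0.06,0,0,0],
  [0.018,0,-0.08,0,0,0],
  [0.022,0,-0.1,0,0,0],
  [0.025,0,-0.11,0,0,0],
  [0.025,0,-0.11,0,0,0],
])

```text
t: 15.2
ee_pos: [0.4775, 0.1451, 0.1605]
tool_rot: [1.603, -1.869, 0.665]
wrist_force: [0.2, -0.6, -1.2]
finger_gap: 0.601
grasp_force: 0.0
```

Emit:
carry_out([
  [0.02,0,0.01,0,-7,0],
  [0.04,0,0.025,0,-15,0],
  [0.06,0,0.045,0,-23,0],
  [0.08,0,0.065,0,-31,0],
  [0.09,0,0.08,0,-39,0],
  [0.1,0,0.086,0,-45,0],
  [0.1,0,0.086,0,-45,0],
  [0.1,0,0.086,0,-45,0],
], jaw=0.3)

```text
t: 16.2
ee_pos: [0.4568, 0.0149, 0.1702]
tool_rot: [2.041, -2.382, 0.002]
wrist_force: [0.1, 0.3, -0.3]
finger_gap: 0.647
grasp_force: 0.0
```

```bash
python3 - <<'E'
from h import *
s=bot.state();print(s["t"],s["ee_pos"],s["q"].round(3),s["finger_gap"])
plan([[([*VC,.0775],down(CA+180))],[([*VC,.2],down(CA+180))],[([*(MC+[-.003,-.084]),.2],down(180+MY))]])
im,d=capture("side"); P=cloud("side",d).reshape(-1,3); im2,d2=capture("scene"); P2=cloud("scene",d2).reshape(-1,3)
for P in (P,P2):
  for k in np.arange(-.09,.1,.015):
    c=np.array([*(VC+k*CD),.064]); q=P[(np.linalg.norm(P-c,axis=1)<.03)&(abs((P-c)@np.array([*CD,0]))<.006)&(P[:,2]>.06)]
    if len(q): print(round(k,2),len(q),(np.median(q,0)-c).round(3)*1000, (q.max(0)-c)[2].round(4)*1000)
E
```

```text
16.2 [0.45677571 0.01492062 0.17015086] [-0.125  0.232 -0.459  0.882 -0.004 -1.541] 0.64711856113082
0 [-1.1 -0.6 92.6] [ 0.1 -0.2  0.2] mm,deg
1 [   0.     0.  -122.5] [0. 0. 0.] mm,deg
2 [-249.3  -43.2    0. ] [ 0.  0. 83.] mm,deg
-0.08 9 [-1.  4.  2.] 6.0
-0.06 34 [-1. -1.  8.] 12.9
-0.04 22 [-0.  1. 10.] 13.2
-0.03 23 [-2.  0.  9.] 12.8
-0.02 17 [ 0.  0. 11.] 13.299999999999999
0.0 20 [-2.  1. 10.] 15.0
0.02 20 [ 1.  1. 11.] 14.0
0.03 20 [-1.  0.  9.] 13.5
0.05 15 [ 2.  1. 11.] 12.6
0.06 24 [-2. -1. 11.] 14.4
0.07 14 [ 1. -1. 10.] 14.1
-0.06 23 [9. 0. 5.] 11.1
-0.04 30 [ 9. -1.  8.] 14.0
-0.03 38 [ 9. -1.  8.] 13.2
-0.02 34 [ 8. -1.  8.] 12.0
0.0 37 [ 8. -2.  7.] 14.0
0.02 32 [ 9. -1.  8.] 13.4
0.03 39 [ 8. -1.  6.] 14.0
0.05 41 [ 9. -1.  8.] 13.0
0.06 39 [ 9. -1.  8.] 13.899999999999999
0.07 48 [ 9. -1.  8.] 14.5
```

Emit:
carry_out([
  [0,0,0.015,0,0,0],
  [-0.001,0,0.03,0,0,0],
  [-0.001,0,0.045,0,0,0],
  [-0.001,0,0.06,0,0,0],
  [-0.001,0,0.075,0,0,0],
  [-0.001,0,0.088,0,0,0],
  [-0.001,0,0.095,0,0,0],
  [-0.001,0,0.095,0,0,0],
], jaw=0.2)

```text
t: 17.3
ee_pos: [0.4568, 0.016, 0.0752]
tool_rot: [2.043, -2.382, 0.0]
wrist_force: [-0.7, -0.7, -0.2]
finger_gap: 0.598
grasp_force: 0.0
```

Emit:
carry_out([
  [0,0,0,0,0,0],
  [0,0,0,0,0,0],
  [0,0,0,0,0,0],
  [0,0,0,0,0,0],
  [0,0,0,0,0,0],
  [0,0,0,0,0,0],
  [0,0,0,0,0,0],
  [0,0,0,0,0,0],
], jaw=-1)

```text
t: 18.3
ee_pos: [0.4579, 0.0155, 0.0763]
tool_rot: [2.043, -2.384, 0.003]
wrist_force: [-0.0, 0.2, 5.4]
finger_gap: 0.263
grasp_force: 58.7
```

Emit:
carry_out([
  [0,0,-0.01,0,0,0],
  [0,0,-0.03,0,0,0],
  [0,0,-0.05,0,0,0],
  [0,0,-0.07,0,0,0],
  [0,0,-0.09,0,0,0],
  [0,0,-0.11,0,0,0],
  [0,0,-0.125,0,0,0],
  [0,0,-0.125,0,0,0],
])

```text
t: 19.3
ee_pos: [0.4577, 0.0159, 0.2016]
tool_rot: [2.043, -2.384, 0.003]
wrist_force: [0.1, 0.1, -2.3]
finger_gap: 0.266
grasp_force: 58.9
```

Emit:
carry_out([
  [-0.03,-0.005,0,0,0,10],
  [-0.06,-0.01,0,0,0,20],
  [-0.1,-0.015,0,0,0,30],
  [-0.14,-0.02,0,0,0,40],
  [-0.18,-0.03,0,0,0,50],
  [-0.22,-0.04,0,0,0,60],
  [-0.249,-0.043,0,0,0,70],
  [-0.249,-0.043,0,0,0,79],
])

```text
t: 20.3
ee_pos: [0.5376, 0.2572, 0.1985]
tool_rot: [0.055, -3.138, 0.004]
wrist_force: [-0.8, -0.8, -1.7]
finger_gap: 0.269
grasp_force: 59.0
```

```bash
python3 - <<'E'
from h import *
s=bot.state();print(s["t"],s["ee_pos"],s["q"].round(3),s["qd"].round(2),s["finger_gap"],s["grasp_force"])
mv=MC+[-.003,-.084]
plan([[([*mv,.15],down(180+MY))]])
m=camera_model("wrist"); im,d=capture("wrist"); P=cloud("wrist",d,m); cv2.imwrite("pics/w2.png",im)
w=P.reshape(-1,3); w=w[~np.isnan(w[:,0])]
a=np.radians(MY); 
for my in (-3,-2,-1):
    a=np.radians(my); u=(w[:,0]-MC[0])*np.cos(a)+(w[:,1]-MC[1])*np.sin(a); v=-(w[:,0]-MC[0])*np.sin(a)+(w[:,1]-MC[1])*np.cos(a)
    k=(abs(u)<.1)&(abs(v)<.11)&(w[:,2]>.06)&(w[:,2]<.09)&(abs(v+.084)>.03)
    print(my,k.sum(),max((np.corrcoef(np.cos((v[k]-ph)*2*np.pi/.028),w[k,2])[0,1],ph) for ph in np.arange(0,.028,.0005)))
    hh=(w[:,2]>.09)&(w[:,2]<.1)&(abs(v)<.1); print("inner faces?",np.round([np.percentile(u[hh&(u<-.1)],[1,99]),np.percentile(u[hh&(u>.1)&(u<.2)],[1,99]) if (hh&(u>.1)&(u<.2)).any() else [0,0]],3))
E
```

```text
20.3 [0.53756002 0.25721431 0.19849638] [ 3.240e-01  4.590e-01 -3.900e-02  1.076e+00 -1.000e-03  2.890e-01] [-0.03 -0.02 -0.03  0.   -0.01  1.22] 0.26859806911149 59.04143035411835
0 [-1.5 -2.1 48.5] [-0.1 -0.2  4. ] mm,deg
-3 54813 (np.float64(0.8485959366387518), np.float64(0.016))
inner faces? [[-0.138 -0.123]
 [ 0.12   0.15 ]]
-2 54844 (np.float64(0.8679849678163684), np.float64(0.016))
inner faces? [[-0.137 -0.124]
 [ 0.121  0.151]]
-1 54888 (np.float64(0.8439357806025765), np.float64(0.0165))
inner faces? [[-0.136 -0.124]
 [ 0.12   0.151]]
```

View pics/w2.png

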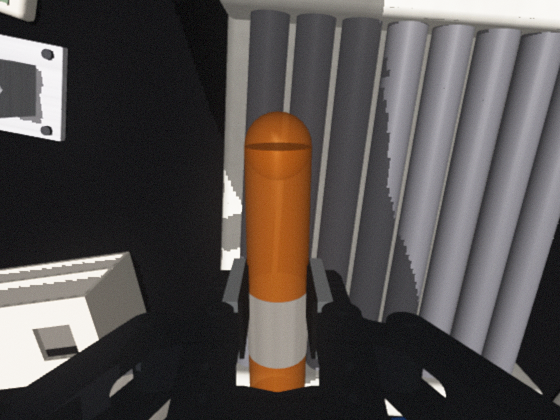

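Emit:
carry_out([
  [0,0,0.01,0,0,2],
  [0,0,0.02,0,0,3],
  [0,0,0.03,0,0,3],
  [0,0,0.04,0,0,3],
  [0,0,0.05,0,0,3],
  [0,0,0.055,0,0,3],
  [0,0,0.055,0,0,3],
  [0,0,0.055,0,0,3],
])

```text
t: 21.35
ee_pos: [0.5381, 0.2554, 0.1452]
tool_rot: [-0.022, -3.14, 0.004]
wrist_force: [0.3, -0.2, -0.4]
finger_gap: 0.263
grasp_force: 59.0
```

```bash
sed -i 's/^MC=.*/MC=np.array([.541,.341]); MY=-2.0/' h.py; python3 - <<'E'
from h import *
s=bot.state();print(s["t"],s["ee_pos"],s["qd"].round(2))
plan([[([.538,.257,.1085],down(180+MY))]])
E
```

```text
21.35 [0.53806554 0.25541826 0.14520273] [-0. -0.  0.  0. -0. -0.]
0 [ 0.   1.7 36.7] [-0.1 -0.1  1.2] mm,deg
```

Emit:
carry_out([
  [0,0.001,0.006,0,0,1],
  [0,0.0017,0.012,0,0,1.2],
  [0,0.0017,0.018,0,0,1.2],
  [0,0.0017,0.024,0,0,1.2],
  [0,0.0017,0.029,0,0,1.2],
  [0,0.0017,0.033,0,0,1.2],
  [0,0.0017,0.0365,0,0,1.2],
  [0,0.0017,0.0365,0,0,1.2],
])

```text
t: 22.35
ee_pos: [0.5379, 0.2575, 0.1088]
tool_rot: [-0.054, -3.14, 0.002]
wrist_force: [-1.8, 2.0, 3.0]
finger_gap: 0.263
grasp_force: 59.4
```

```bash
python3 - <<'E'
from h import *
s=bot.state();print(s["t"],s["ee_pos"],s["wrist_force"],s["finger_gap"])
E
```

```text
22.35 [0.5379218  0.25748273 0.10879345] [-1.75286346  2.02708969  2.96248463] 0.2634584407691988
```

Emit:
carry_out([
  [0,0,0,0,0,0],
  [0,0,0,0,0,0],
  [0,0,0,0,0,0],
  [0,0,0,0,0,0],
  [0,0,-0.01,0,0,0],
  [0,0,-0.04,0,0,0],
  [0,0,-0.08,0,0,0],
  [0,0,-0.14,0,0,0],
], jaw=0)

```text
t: 23.35
ee_pos: [0.5371, 0.2569, 0.2492]
tool_rot: [-0.055, -3.137, 0.005]
wrist_force: [1.0, 0.4, 0.4]
finger_gap: 0.502
grasp_force: 0.0
```

Emit:
carry_out([
  [0,0,-0.02,0,0,0],
  [0,0,-0.02,0,0,0],
  [0,0,-0.02,0,0,0],
  [0,0,-0.02,0,0,0],
  [0,0,-0.02,0,0,0],
  [0,0,-0.02,0,0,0],
  [0,0,-0.02,0,0,0],
  [0,0,-0.02,0,0,0],
], jaw=0.3)

```text
t: 24.35
ee_pos: [0.5381, 0.2573, 0.2683]
tool_rot: [-0.055, -3.139, 0.004]
wrist_force: [-0.8, 1.1, -0.0]
finger_gap: 0.654
grasp_force: 0.0
```

```bash
python3 - <<'E'
from h import *
s=bot.state();print(s["t"],s["ee_pos"],s["finger_gap"])
m=camera_model("wrist"); im,d=capture("wrist"); P=cloud("wrist",d,m).reshape(-1,3)
im,d=capture("scene"); Q=cloud("scene",d).reshape(-1,3)
a=np.radians(MY)
for w in (P,Q):
  u=(w[:,0]-MC[0])*np.cos(a)+(w[:,1]-MC[1])*np.sin(a); v=-(w[:,0]-MC[0])*np.sin(a)+(w[:,1]-MC[1])*np.cos(a)
  k=(abs(u)<.12)&(abs(v+.084)<.025)&(w[:,2]>.098)&(w[:,2]<.13)
  for uu in np.arange(-.1,.11,.02):
    t=k&(abs(u-uu)<.01)
    if t.sum()>5: print(round(uu,2),t.sum(),np.round([np.median(v[t]),np.percentile(w[t,2],95)],4))
print("blue");plan([[([.6,.09,.31],rackpose(-4,65))],[([.671,-.045,.25],rackpose(-10,45))]])
E
```

```text
24.35 [0.53808925 0.25729104 0.26831376] 0.6539625983206745
-0.06 729 [-0.0835  0.1073]
-0.04 781 [-0.0835  0.1078]
-0.02 754 [-0.0843  0.1081]
0.0 724 [-0.0835  0.1087]
0.02 691 [-0.0834  0.1089]
0.04 637 [-0.0834  0.109 ]
0.06 694 [-0.0834  0.1105]
0.08 287 [-0.0842  0.1108]
-0.06 33 [-0.0812  0.1064]
-0.04 60 [-0.081   0.1076]
-0.02 67 [-0.0812  0.1077]
0.0 68 [-0.0807  0.1082]
0.02 72 [-0.0813  0.1082]
0.04 78 [-0.0806  0.1088]
0.06 73 [-0.082  0.11 ]
0.08 82 [-0.082   0.1096]
blue
0 [ -67.7 -165.1  -41.3] [  0.3 -25.1   2. ] mm,deg
1 [ -47.4 -129.7   88.3] [  3.5 -20.    4.9] mm,deg
```

Emit:
carry_out([
  [-0.01,-0.025,-0.01,0,-4,0],
  [-0.02,-0.05,-0.02,0,-8,0.5],
  [-0.03,-0.08,-0.03,0,-12,1],
  [-0.04,-0.11,-0.035,0,-16,1],
  [-0.055,-0.14,-0.041,0,-20,1.5],
  [-0.068,-0.165,-0.041,0,-25,2],
  [-0.068,-0.165,-0.041,0,-25,2],
  [-0.068,-0.165,-0.041,0,-25,2],
])

```text
t: 25.45
ee_pos: [0.6002, 0.0905, 0.3099]
tool_rot: [0.095, 2.706, -0.013]
wrist_force: [0.1, -0.8, -0.1]
finger_gap: 0.652
grasp_force: 0.0
```

Emit:
carry_out([
  [-0.008,-0.025,0.012,0.5,-3,1],
  [-0.016,-0.05,0.025,1,-7,2],
  [-0.025,-0.075,0.04,2,-11,3],
  [-0.033,-0.1,0.055,3,-15,4],
  [-0.047,-0.13,0.08,3.5,-20,5],
  [-0.047,-0.13,0.088,3.5,-20,5],
  [-0.047,-0.13,0.088,3.5,-20,5],
  [-0.047,-0.13,0.088,3.5,-20,5],
])

```text
t: 26.45
ee_pos: [0.6716, -0.0437, 0.25]
tool_rot: [0.207, 2.35, -0.079]
wrist_force: [-0.2, 0.1, 0.0]
finger_gap: 0.655
grasp_force: 0.0
```

```bash
python3 - <<'E'
from h import *
s=bot.state();print(s["t"],s["ee_pos"],s["qd"].round(2))
plan([[([.671,-.045,.145],rackpose(-10,45))],[([.671,-.045,.29],rackpose(-10,45))]])
m=camera_model("wrist"); im,d=capture("wrist"); P=cloud("wrist",d,m).reshape(-1,3)
t=P[(np.hypot(P[:,0]-.671,P[:,1]+.045)<.03)&(P[:,2]>.15)&(P[:,2]<.17)]
if len(t)>5: print(cv2.minEnclosingCircle((t[:,:2]*1000).astype(np.float32)))
E
```

```text
26.45 [ 0.6715915  -0.04370664  0.25001974] [-0.   -0.01 -0.01 -0.01 -0.   -0.  ]
0 [74.4 -1.9 74.1] [ 0.2 -0.1 -0.2] mm,deg
1 [-102.5   -0.  -102.5] [0. 0. 0.] mm,deg
((670.4111328125, -45.42506790161133), 14.475611686706543)
```

Emit:
carry_out([
  [0.01,0,0.01,0,0,0],
  [0.022,-0.001,0.022,0,0,0],
  [0.034,-0.002,0.034,0,0,0],
  [0.046,-0.002,0.046,0,0,0],
  [0.058,-0.002,0.058,0,0,0],
  [0.068,-0.002,0.068,0,0,0],
  [0.074,-0.002,0.074,0,0,0],
  [0.074,-0.002,0.074,0,0,0],
])

```text
t: 27.5
ee_pos: [0.6705, -0.0458, 0.1442]
tool_rot: [0.208, 2.351, -0.079]
wrist_force: [0.4, -0.1, -0.0]
finger_gap: 0.655
grasp_force: 0.0
```

Emit:
carry_out([
  [0,0,0,0,0,0],
  [0,0,0,0,0,0],
  [0,0,0,0,0,0],
  [0,0,0,0,0,0],
  [0,0,0,0,0,0],
  [0,0,0,0,0,0],
  [0,0,0,0,0,0],
  [0,0,0,0,0,0],
], jaw=-1)

```text
t: 28.5
ee_pos: [0.6711, -0.0463, 0.1452]
tool_rot: [0.208, 2.348, -0.08]
wrist_force: [-0.5, -1.0, 5.7]
finger_gap: 0.31
grasp_force: 58.9
```

Emit:
carry_out([
  [-0.01,0,-0.01,0,0,0],
  [-0.025,0,-0.025,0,0,0],
  [-0.04,0,-0.04,0,0,0],
  [-0.06,0,-0.06,0,0,0],
  [-0.08,0,-0.08,0,0,0],
  [-0.1,0,-0.1,0,0,0],
  [-0.116,0,-0.116,0,0,0],
  [-0.116,0,-0.116,0,0,0],
])

```text
t: 29.5
ee_pos: [0.6711, -0.0471, 0.3099]
tool_rot: [0.208, 2.348, -0.08]
wrist_force: [0.0, 0.5, -1.2]
finger_gap: 0.312
grasp_force: 59.0
```

```bash
cat >> h.py <<'E'
def swing():
    s=bot.state(); print(s["t"],s["ee_pos"],s["q"].round(2),s["finger_gap"],s["grasp_force"])
    R0=R.from_rotvec(s["tool_rot"]); R1=laid(CA,45); rv=(R0.inv()*R1).as_rotvec(); lt=VC+.071*CD
    plan([[([.5,.03,.31],R0*R.from_rotvec(rv*.5))],[([*lt,.2],R1)],[([*lt,.09],R1)],[([*lt,.066],R1)]])
E
python3 - <<'E'
from h import *
swing()
E
```

```text
29.5 [ 0.67109319 -0.04705077  0.30987838] [-0.18  0.06 -0.62  0.1   0.01 -0.  ] 0.3115174854421412 58.970428705215454
0 [ 128.6   46.1 -128.6] [  0.1  34.5 -49.5] mm,deg
1 [-6.4 96.8 82.3] [  0.1  34.5 -49.5] mm,deg
2 [-77.8  -0.   77.8] [0. 0. 0.] mm,deg
3 [-17.  -0.  17.] [0. 0. 0.] mm,deg
```

Emit:
carry_out([
  [0.03,0.01,-0.03,0,3,-4],
  [0.055,0.02,-0.055,0,8,-11],
  [0.08,0.03,-0.08,0,13,-19],
  [0.1,0.038,-0.1,0,19,-27],
  [0.12,0.046,-0.12,0,25,-36],
  [0.129,0.046,-0.129,0,30,-44],
  [0.129,0.046,-0.129,0,34.5,-49.5],
  [0.129,0.046,-0.129,0,34.5,-49.5],
])

```text
t: 30.5
ee_pos: [0.4991, 0.0306, 0.3069]
tool_rot: [-0.915, 2.859, -0.487]
wrist_force: [0.5, -0.8, -1.5]
finger_gap: 0.31
grasp_force: 59.1
```

Emit:
carry_out([
  [-0.001,0.015,0.013,0,5,-8],
  [-0.002,0.03,0.027,0,11,-16],
  [-0.003,0.05,0.041,0,17,-24],
  [-0.004,0.07,0.055,0,23,-32],
  [-0.005,0.085,0.07,0,28,-40],
  [-0.006,0.097,0.082,0,34.5,-49.5],
  [-0.006,0.097,0.082,0,34.5,-49.5],
  [-0.006,0.097,0.082,0,34.5,-49.5],
])

```text
t: 31.5
ee_pos: [0.4666, 0.0856, 0.1994]
tool_rot: [1.599, -1.879, 0.656]
wrist_force: [0.0, -0.1, -1.9]
finger_gap: 0.309
grasp_force: 59.1
```

```bash
cat >> h.py <<'E'
def lower():
    s=bot.state(); print(s["t"],s["ee_pos"],s["q"].round(2),s["qd"].round(2),s["wrist_force"])
    lt=VC+.071*CD; R1=laid(CA,45)
    plan([[([*lt,.09],R1)],[([*lt,.066],R1)],[([*(lt+.06*CD),.16],R1)],[([*VC,.17],down(CA+180))]])
E
python3 - <<'E'
from h import *
lower()
E
```

```text
31.5 [0.46658508 0.08557055 0.1994166 ] [ 0.41  0.62 -0.05  1.39 -0.63 -0.84] [-0.01 -0.03  0.01  0.01 -0.   -0.  ] [ 0.04933747 -0.13030802 -1.85984513]
0 [-77.2  -1.9  77.5] [ 0.2  0.3 -0.1] mm,deg
1 [-17.  -0.  17.] [0. 0. 0.] mm,deg
2 [  24.    -0.  -108.9] [0. 0. 0.] mm,deg
3 [99.7  0.  85.6] [ -0. -45.   0.] mm,deg
```

Same sequence as for white, which worked.

Emit:
carry_out([
  [-0.013,-0.001,0.013,0,0,0],
  [-0.026,-0.002,0.026,0,0,0],
  [-0.039,-0.002,0.039,0,0,0],
  [-0.052,-0.002,0.052,0,0,0],
  [-0.064,-0.002,0.064,0,0,0],
  [-0.073,-0.002,0.073,0,0,0],
  [-0.077,-0.002,0.0775,0,0,0],
  [-0.077,-0.002,0.0775,0,0,0],
])

```text
t: 32.5
ee_pos: [0.4681, 0.0855, 0.0899]
tool_rot: [1.601, -1.873, 0.656]
wrist_force: [0.4, -0.5, -0.2]
finger_gap: 0.31
grasp_force: 59.1
```

Emit:
carry_out([
  [-0.003,0,0.003,0,0,0],
  [-0.006,0,0.006,0,0,0],
  [-0.009,0,0.009,0,0,0],
  [-0.012,0,0.012,0,0,0],
  [-0.014,0,0.014,0,0,0],
  [-0.016,0,0.016,0,0,0],
  [-0.017,0,0.017,0,0,0],
  [-0.017,0,0.017,0,0,0],
])

```text
t: 33.5
ee_pos: [0.4682, 0.0856, 0.0661]
tool_rot: [1.601, -1.874, 0.657]
wrist_force: [1.2, -1.0, -0.2]
finger_gap: 0.308
grasp_force: 59.1
```

```bash
python3 - <<'E'
from h import *
lower()
E
```

```text
33.5 [0.46819181 0.08563752 0.06612439] [ 0.41  0.78 -0.15  1.13 -0.63 -0.84] [-0. -0.  0.  0.  0. -0.] [ 1.17566969 -0.95565714 -0.24192225]
0 [ 16.8  -0.1 -16.9] [0.2 0.1 0.1] mm,deg
1 [-17.  -0.  17.] [0. 0. 0.] mm,deg
2 [  24.    -0.  -108.9] [0. 0. 0.] mm,deg
3 [99.7  0.  85.6] [ -0. -45.   0.] mm,deg
```

Emit:
carry_out([
  [-0.001,0,0.001,0,0,0],
  [-0.001,0,0.001,0,0,0],
  [-0.001,0,0.001,0,0,0],
  [-0.001,0,0.001,0,0,0],
  [-0.001,0,0.001,0,0,0],
  [-0.001,0,0.001,0,0,0],
  [-0.001,0,0.001,0,0,0],
  [-0.001,0,0.001,0,0,0],
], jaw=0.2)

```text
t: 34.5
ee_pos: [0.4681, 0.0857, 0.0647]
tool_rot: [1.601, -1.874, 0.656]
wrist_force: [-0.4, 0.3, -0.4]
finger_gap: 0.603
grasp_force: 0.0
```

Emit:
carry_out([
  [0.003,0,-0.014,0,0,0],
  [0.006,0,-0.03,0,0,0],
  [0.01,0,-0.045,0,0,0],
  [0.014,0,-0.06,0,0,0],
  [0.018,0,-0.08,0,0,0],
  [0.022,0,-0.1,0,0,0],
  [0.025,0,-0.11,0,0,0],
  [0.025,0,-0.11,0,0,0],
])

```text
t: 35.5
ee_pos: [0.4782, 0.1449, 0.1604]
tool_rot: [1.601, -1.874, 0.657]
wrist_force: [-0.0, -0.8, -0.2]
finger_gap: 0.603
grasp_force: 0.0
```

Emit:
carry_out([
  [0.02,0,0.01,0,-7,0],
  [0.04,0,0.025,0,-15,0],
  [0.06,0,0.045,0,-23,0],
  [0.08,0,0.065,0,-31,0],
  [0.09,0,0.08,0,-39,0],
  [0.1,0,0.086,0,-45,0],
  [0.1,0,0.086,0,-45,0],
  [0.1,0,0.086,0,-45,0],
])

```text
t: 36.5
ee_pos: [0.4569, 0.0148, 0.1694]
tool_rot: [2.037, -2.389, -0.007]
wrist_force: [-0.2, 0.6, -0.0]
finger_gap: 0.602
grasp_force: 0.0
```

```bash
cat >> h.py <<'E'
def vcheck(v):
    s=bot.state();print(s["t"],s["ee_pos"],s["q"].round(3),s["finger_gap"])
    n=np.array([-np.sin(np.radians(MY)),np.cos(np.radians(MY))]); mv=MC+v*n
    plan([[([*VC,.0755],down(CA+180))],[([*VC,.2],down(CA+180))],[([*mv,.2],down(180+MY))],[([*mv,.145],down(180+MY))]])
    im,d=capture("scene"); P=cloud("scene",d).reshape(-1,3)
    for k in np.arange(-.075,.1,.03):
        c=np.array([*(VC+k*CD),.064]); q=P[(np.linalg.norm(P-c,axis=1)<.03)&(abs((P-c)@np.array([*CD,0]))<.006)&(P[:,2]>.06)]
        if len(q): print(round(k,3),len(q),(np.median(q,0)-c).round(3)*1000, (q.max(0)-c)[2].round(4)*1000)
E
python3 - <<'E'
from h import *
vcheck(0)
E
```

```text
36.5 [0.45686184 0.01480778 0.16936731] [-1.29e-01  2.34e-01 -4.58e-01  8.83e-01  1.00e-03 -1.54e+00] 0.6019483010513106
0 [-0.6 -0.8 93.9] [ 0.3  0.1 -0.1] mm,deg
1 [   0.     0.  -124.5] [0. 0. 0.] mm,deg
2 [-334.6  -31.8    0. ] [ 0.  0. 83.] mm,deg
3 [ 0.  0. 55.] [0. 0. 0.] mm,deg
-0.045 37 [ 8. -1.  7.] 12.4
-0.015 34 [ 8. -1.  7.] 12.0
0.015 39 [ 8. -2.  8.] 13.299999999999999
0.045 36 [ 8. -1.  8.] 12.5
0.075 46 [ 9. -1.  8.] 14.3
```

Emit:
carry_out([
  [0,0,0.015,0,0,0],
  [-0.001,-0.001,0.03,0,0,0],
  [-0.001,-0.001,0.045,0,0,0],
  [-0.001,-0.001,0.06,0,0,0],
  [-0.001,-0.001,0.075,0,0,0],
  [-0.001,-0.001,0.087,0,0,0],
  [-0.001,-0.001,0.094,0,0,0],
  [-0.001,-0.001,0.094,0,0,0],
])

```text
t: 37.55
ee_pos: [0.4578, 0.0163, 0.0754]
tool_rot: [2.039, -2.389, -0.008]
wrist_force: [0.2, -0.5, 0.4]
finger_gap: 0.602
grasp_force: 0.0
```

Emit:
carry_out([
  [0,0,0,0,0,0],
  [0,0,0,0,0,0],
  [0,0,0,0,0,0],
  [0,0,0,0,0,0],
  [0,0,0,0,0,0],
  [0,0,0,0,0,0],
  [0,0,0,0,0,0],
  [0,0,0,0,0,0],
], jaw=-1)

```text
t: 38.55
ee_pos: [0.4581, 0.0159, 0.0765]
tool_rot: [-2.038, 2.39, 0.007]
wrist_force: [-2.4, 0.7, 5.7]
finger_gap: 0.262
grasp_force: 58.5
```

Emit:
carry_out([
  [0,0,-0.01,0,0,0],
  [0,0,-0.03,0,0,0],
  [0,0,-0.05,0,0,0],
  [0,0,-0.07,0,0,0],
  [0,0,-0.09,0,0,0],
  [0,0,-0.11,0,0,0],
  [0,0,-0.125,0,0,0],
  [0,0,-0.125,0,0,0],
])

```text
t: 39.55
ee_pos: [0.4593, 0.0154, 0.2022]
tool_rot: [-2.038, 2.389, 0.004]
wrist_force: [-0.2, -0.3, -0.7]
finger_gap: 0.262
grasp_force: 59.1
```

Emit:
carry_out([
  [-0.04,-0.004,0,0,0,10],
  [-0.08,-0.008,0,0,0,20],
  [-0.12,-0.012,0,0,0,30],
  [-0.17,-0.016,0,0,0,40],
  [-0.22,-0.02,0,0,0,50],
  [-0.27,-0.025,0,0,0,60],
  [-0.31,-0.03,0,0,0,70],
  [-0.335,-0.032,0,0,0,78],
])

```text
t: 40.55
ee_pos: [0.5428, 0.343, 0.2006]
tool_rot: [0.074, -3.137, -0.005]
wrist_force: [-0.3, 0.2, -0.5]
finger_gap: 0.267
grasp_force: 59.1
```

Emit:
carry_out([
  [0,0,0,0,0,4],
  [0,0,0,0,0,5],
  [0,0,0.01,0,0,5],
  [0,0,0.025,0,0,5],
  [0,0,0.04,0,0,5],
  [0,0,0.055,0,0,5],
  [0,0,0.055,0,0,5],
  [0,0,0.055,0,0,5],
])

```text
t: 41.55
ee_pos: [0.5429, 0.3416, 0.1469]
tool_rot: [-0.057, -3.138, -0.006]
wrist_force: [-0.0, 0.6, -0.6]
finger_gap: 0.265
grasp_force: 59.1
```

```bash
cat >> h.py <<'E'
def mlow(v):
    s=bot.state();print(s["t"],s["ee_pos"],s["finger_gap"],s["grasp_force"])
    n=np.array([-np.sin(np.radians(MY)),np.cos(np.radians(MY))]); mv=MC+v*n
    plan([[([*mv,.1085],down(180+MY))]])
E
python3 - <<'E'
from h import *
mlow(0)
E
```

```text
41.55 [0.54288146 0.34157212 0.1468766 ] 0.264883949324903 59.147881865501404
0 [ 1.7 -0.8 38.4] [ 0.2 -0.2 -0.1] mm,deg
```

Emit:
carry_out([
  [0,-0.001,0.006,0,0,0],
  [0.001,-0.001,0.012,0,0,0],
  [0.001,-0.001,0.018,0,0,0],
  [0.001,-0.001,0.024,0,0,0],
  [0.001,-0.001,0.03,0,0,0],
  [0.001,-0.001,0.035,0,0,0],
  [0.001,-0.001,0.0385,0,0,0],
  [0.001,-0.001,0.0385,0,0,0],
])

```text
t: 42.55
ee_pos: [0.5417, 0.3415, 0.1089]
tool_rot: [-0.056, -3.138, -0.008]
wrist_force: [-2.6, 4.0, 5.2]
finger_gap: 0.261
grasp_force: 59.7
```

Emit:
carry_out([
  [0,0,0,0,0,0],
  [0,0,0,0,0,0],
  [0,0,0,0,0,0],
  [0,0,0,0,0,0],
  [0,0,-0.01,0,0,0],
  [0,0,-0.04,0,0,0],
  [0,0,-0.08,0,0,0],
  [0,0,-0.14,0,0,0],
], jaw=0)

```text
t: 43.55
ee_pos: [0.5412, 0.3397, 0.2489]
tool_rot: [-0.057, -3.136, -0.004]
wrist_force: [1.4, -0.2, 0.4]
finger_gap: 0.499
grasp_force: 0.0
```

Emit:
carry_out([
  [0,0,-0.02,0,0,0],
  [0,0,-0.02,0,0,0],
  [0,0,-0.02,0,0,0],
  [0,0,-0.02,0,0,0],
  [0,0,-0.02,0,0,0],
  [0,0,-0.02,0,0,0],
  [0,0,-0.02,0,0,0],
  [0,0,-0.02,0,0,0],
], jaw=0.3)

```text
t: 44.55
ee_pos: [0.5421, 0.3401, 0.2681]
tool_rot: [-0.057, -3.138, -0.005]
wrist_force: [-0.2, 0.9, -0.1]
finger_gap: 0.649
grasp_force: 0.0
```

```bash
cat >> h.py <<'E'
def mcheck(*vs):
    im,d=capture("scene"); w=cloud("scene",d).reshape(-1,3); a=np.radians(MY)
    u=(w[:,0]-MC[0])*np.cos(a)+(w[:,1]-MC[1])*np.sin(a); v=-(w[:,0]-MC[0])*np.sin(a)+(w[:,1]-MC[1])*np.cos(a)
    for vv in vs:
        k=(abs(u)<.12)&(abs(v-vv)<.025)&(w[:,2]>.098)&(w[:,2]<.13)
        print(vv,"u",np.percentile(u[k],[1,99]).round(3),[(round(uu,2),np.round([np.median(v[k&(abs(u-uu)<.01)]),np.percentile(w[k&(abs(u-uu)<.01),2],95)],4)) for uu in (-.04,0,.04,.07) if (k&(abs(u-uu)<.01)).any()])
E
python3 - <<'E'
from h import *
s=bot.state();print(s["t"],s["ee_pos"])
mcheck(-.084,0)
plan([[([.6,.06,.31],rackpose(-8,65))],[([.683,-.114,.25],rackpose(-16,45))]])
E
```

```text
44.55 [0.54206607 0.34009536 0.26809756]
-0.084 u [-0.059  0.082] [(-0.04, array([-0.0811,  0.1073])), (0, array([-0.0803,  0.1078])), (0.04, array([-0.0812,  0.1086])), (0.07, array([-0.0812,  0.1104]))]
0 u [-0.058  0.083] [(-0.04, array([0.0026, 0.108 ])), (0, array([0.002 , 0.1084])), (0.04, array([0.0016, 0.1088])), (0.07, array([0.0019, 0.1102]))]
0 [ -67.9 -277.7  -43. ] [  1.5 -25.2   5.8] mm,deg
1 [ -71.1 -160.8   99.3] [  4.6 -20.    6.6] mm,deg
```

Emit:
carry_out([
  [-0.01,-0.045,-0.01,0,-4,1],
  [-0.02,-0.09,-0.02,0.5,-8,2],
  [-0.03,-0.14,-0.03,0.7,-12,3],
  [-0.04,-0.19,-0.035,1,-16,4],
  [-0.055,-0.24,-0.043,1.2,-20,5],
  [-0.068,-0.278,-0.043,1.5,-25,6],
  [-0.068,-0.278,-0.043,1.5,-25,6],
  [-0.068,-0.278,-0.043,1.5,-25,6],
])

```text
t: 45.6
ee_pos: [0.6, 0.0599, 0.3103]
tool_rot: [0.194, 2.703, -0.042]
wrist_force: [0.6, 0.3, 0.4]
finger_gap: 0.649
grasp_force: 0.0
```

Emit:
carry_out([
  [-0.01,-0.03,0.01,0.5,-3,1],
  [-0.022,-0.06,0.025,1,-7,2],
  [-0.035,-0.09,0.04,2,-11,3.5],
  [-0.05,-0.125,0.06,3,-15,5],
  [-0.071,-0.161,0.085,4.6,-20,6.6],
  [-0.071,-0.161,0.099,4.6,-20,6.6],
  [-0.071,-0.161,0.099,4.6,-20,6.6],
  [-0.071,-0.161,0.099,4.6,-20,6.6],
])

```text
t: 46.6
ee_pos: [0.6826, -0.1136, 0.2507]
tool_rot: [0.331, 2.339, -0.136]
wrist_force: [0.9, -0.8, 0.5]
finger_gap: 0.652
grasp_force: 0.0
```

```bash
python3 - <<'E'
from h import *
s=bot.state();print(s["t"],s["ee_pos"],s["qd"].round(2))
plan([[([.683,-.1145,.145],rackpose(-16,45))],[([.683,-.1145,.31],rackpose(-16,45))]])
m=camera_model("wrist"); im,d=capture("wrist"); P=cloud("wrist",d,m).reshape(-1,3)
t=P[(np.hypot(P[:,0]-.683,P[:,1]+.114)<.03)&(P[:,2]>.15)&(P[:,2]<.17)]
if len(t)>5: print(cv2.minEnclosingCircle((t[:,:2]*1000).astype(np.float32)))
E
```

```text
46.6 [ 0.68261391 -0.11359497  0.2507391 ] [-0.   -0.01 -0.   -0.01 -0.   -0.  ]
0 [74.1 -0.8 75.4] [-0.1 -0.1 -0.1] mm,deg
1 [-116.7   -0.  -116.7] [0. 0. 0.] mm,deg
((682.8650512695312, -113.43016815185547), 14.536375045776367)
```

Emit:
carry_out([
  [0.01,0,0.01,0,0,0],
  [0.022,0,0.022,0,0,0],
  [0.034,0,0.034,0,0,0],
  [0.046,0,0.046,0,0,0],
  [0.058,0,0.058,0,0,0],
  [0.068,0,0.068,0,0,0],
  [0.074,0,0.075,0,0,0],
  [0.074,0,0.075,0,0,0],
])

```text
t: 47.65
ee_pos: [0.6825, -0.1146, 0.1445]
tool_rot: [0.333, 2.34, -0.137]
wrist_force: [-0.8, -0.7, 0.3]
finger_gap: 0.65
grasp_force: 0.0
```

Emit:
carry_out([
  [0,0,0,0,0,0],
  [0,0,0,0,0,0],
  [0,0,0,0,0,0],
  [0,0,0,0,0,0],
  [0,0,0,0,0,0],
  [0,0,0,0,0,0],
  [0,0,0,0,0,0],
  [0,0,0,0,0,0],
], jaw=-1)

```text
t: 48.65
ee_pos: [0.6831, -0.1151, 0.1455]
tool_rot: [0.333, 2.338, -0.138]
wrist_force: [0.1, 0.5, 5.7]
finger_gap: 0.309
grasp_force: 58.8
```

Emit:
carry_out([
  [-0.01,0,-0.01,0,0,0],
  [-0.025,0,-0.025,0,0,0],
  [-0.04,0,-0.04,0,0,0],
  [-0.06,0,-0.06,0,0,0],
  [-0.08,0,-0.08,0,0,0],
  [-0.1,0,-0.1,0,0,0],
  [-0.116,0,-0.116,0,0,0],
  [-0.116,0,-0.116,0,0,0],
])

```text
t: 49.65
ee_pos: [0.6833, -0.1152, 0.3102]
tool_rot: [0.333, 2.337, -0.138]
wrist_force: [0.7, -0.6, -0.9]
finger_gap: 0.307
grasp_force: 59.0
```

```bash
python3 - <<'E'
from h import *
swing()
E
```

```text
49.65 [ 0.68329448 -0.11522082  0.31017269] [-0.27  0.1  -0.58  0.11 -0.01  0.01] 0.3070911340064592 59.03299570083618
0 [ 153.3   88.2 -153. ] [  0.   32.8 -52.7] mm,deg
1 [-3.1 99.3 79.5] [  0.   32.8 -52.7] mm,deg
2 [-77.8  -0.   77.8] [0. 0. 0.] mm,deg
3 [-17.  -0.  17.] [0. 0. 0.] mm,deg
```

Emit:
carry_out([
  [0.03,0.018,-0.03,0,3,-4],
  [0.06,0.036,-0.06,0,8,-12],
  [0.09,0.054,-0.09,0,13,-20],
  [0.12,0.07,-0.12,0,18,-29],
  [0.145,0.083,-0.145,0,23,-37],
  [0.153,0.088,-0.153,0,28,-46],
  [0.153,0.088,-0.153,0,32.8,-52.7],
  [0.153,0.088,-0.153,0,32.8,-52.7],
])

```text
t: 50.65
ee_pos: [0.4999, 0.0304, 0.3071]
tool_rot: [-0.837, 2.876, -0.535]
wrist_force: [1.2, 0.1, -1.7]
finger_gap: 0.308
grasp_force: 59.3
```

Emit:
carry_out([
  [0,0.015,0.013,0,5,-8],
  [-0.001,0.03,0.027,0,10,-17],
  [-0.001,0.05,0.041,0,16,-25],
  [-0.002,0.07,0.055,0,21,-34],
  [-0.003,0.085,0.068,0,26,-42],
  [-0.003,0.099,0.0795,0,32.8,-52.7],
  [-0.003,0.099,0.0795,0,32.8,-52.7],
  [-0.003,0.099,0.0795,0,32.8,-52.7],
])

```text
t: 51.65
ee_pos: [0.4679, 0.085, 0.1992]
tool_rot: [1.599, -1.878, 0.661]
wrist_force: [-0.2, 0.6, -2.3]
finger_gap: 0.307
grasp_force: 59.4
```

```bash
python3 - <<'E'
from h import *
lower()
E
```

```text
51.65 [0.46787936 0.08495059 0.19923252] [ 0.41  0.62 -0.05  1.39 -0.64 -0.84] [-0.01 -0.03  0.01  0.    0.    0.  ] [-0.15841441  0.61989749 -2.34443752]
0 [-77.5  -0.3  77. ] [ 0.1  0.2 -0.2] mm,deg
1 [-17.  -0.  17.] [0. 0. 0.] mm,deg
2 [  24.    -0.  -108.9] [0. 0. 0.] mm,deg
3 [99.7  0.  85.6] [ -0. -45.   0.] mm,deg
```

Emit:
carry_out([
  [-0.013,0,0.013,0,0,0],
  [-0.026,0,0.026,0,0,0],
  [-0.039,0,0.039,0,0,0],
  [-0.052,0,0.052,0,0,0],
  [-0.064,0,0.064,0,0,0],
  [-0.073,0,0.073,0,0,0],
  [-0.077,0,0.077,0,0,0],
  [-0.077,0,0.077,0,0,0],
])

```text
t: 52.65
ee_pos: [0.4678, 0.0855, 0.0902]
tool_rot: [1.601, -1.873, 0.66]
wrist_force: [0.6, 0.7, -1.1]
finger_gap: 0.313
grasp_force: 59.4
```

Emit:
carry_out([
  [-0.003,0,0.003,0,0,0],
  [-0.006,0,0.006,0,0,0],
  [-0.009,0,0.009,0,0,0],
  [-0.012,0,0.012,0,0,0],
  [-0.014,0,0.014,0,0,0],
  [-0.016,0,0.016,0,0,0],
  [-0.017,0,0.017,0,0,0],
  [-0.017,0,0.017,0,0,0],
])

```text
t: 53.65
ee_pos: [0.468, 0.0854, 0.0665]
tool_rot: [1.601, -1.874, 0.661]
wrist_force: [-0.6, -0.5, 0.4]
finger_gap: 0.307
grasp_force: 59.4
```

```bash
python3 - <<'E'
from h import *
lower()
E
```

```text
53.65 [0.46798463 0.0854406  0.06653134] [ 0.41  0.78 -0.15  1.13 -0.64 -0.84] [ 0. -0.  0.  0. -0. -0.] [-0.61142498 -0.54428811  0.43531182]
0 [ 16.4  -0.4 -16.8] [0.  0.1 0. ] mm,deg
1 [-17.  -0.  17.] [0. 0. 0.] mm,deg
2 [  24.    -0.  -108.9] [0. 0. 0.] mm,deg
3 [99.7  0.  85.6] [ -0. -45.   0.] mm,deg
```

Emit:
carry_out([
  [-0.001,0,0.001,0,0,0],
  [-0.001,0,0.001,0,0,0],
  [-0.001,0,0.001,0,0,0],
  [-0.001,0,0.001,0,0,0],
  [-0.001,0,0.001,0,0,0],
  [-0.001,0,0.001,0,0,0],
  [-0.001,0,0.001,0,0,0],
  [-0.001,0,0.001,0,0,0],
], jaw=0.2)

```text
t: 54.65
ee_pos: [0.4679, 0.0855, 0.065]
tool_rot: [1.601, -1.874, 0.66]
wrist_force: [-0.3, 1.1, 0.6]
finger_gap: 0.6
grasp_force: 0.0
```

Emit:
carry_out([
  [0.003,0,-0.014,0,0,0],
  [0.006,0,-0.03,0,0,0],
  [0.01,0,-0.045,0,0,0],
  [0.014,0,-0.06,0,0,0],
  [0.018,0,-0.08,0,0,0],
  [0.022,0,-0.1,0,0,0],
  [0.025,0,-0.11,0,0,0],
  [0.025,0,-0.11,0,0,0],
])

```text
t: 55.65
ee_pos: [0.4776, 0.1449, 0.1607]
tool_rot: [1.601, -1.874, 0.661]
wrist_force: [-0.4, -0.5, -0.0]
finger_gap: 0.6
grasp_force: 0.0
```

Emit:
carry_out([
  [0.02,0,0.01,0,-7,0],
  [0.04,0,0.025,0,-15,0],
  [0.06,0,0.045,0,-23,0],
  [0.08,0,0.065,0,-31,0],
  [0.09,0,0.08,0,-39,0],
  [0.1,0,0.086,0,-45,0],
  [0.1,0,0.086,0,-45,0],
  [0.1,0,0.086,0,-45,0],
])

```text
t: 56.65
ee_pos: [0.4564, 0.0148, 0.1698]
tool_rot: [2.039, -2.389, -0.002]
wrist_force: [-0.3, 0.2, 0.6]
finger_gap: 0.597
grasp_force: 0.0
```

```bash
python3 - <<'E'
from h import *
vcheck(.084)
E
```

```text
56.65 [0.45642571 0.01479227 0.16981874] [-0.128  0.231 -0.461  0.881  0.    -1.541] 0.5967034716100396
0 [-0.8 -0.9 94.3] [ 0.1  0.  -0. ] mm,deg
1 [   0.     0.  -124.5] [0. 0. 0.] mm,deg
2 [-418.   -21.5    0. ] [ 0.  0. 83.] mm,deg
3 [ 0.  0. 55.] [0. 0. 0.] mm,deg
-0.045 33 [ 9. -1.  8.] 14.3
-0.015 33 [ 8. -1.  9.] 11.9
0.015 38 [ 8. -1.  8.] 12.3
0.045 38 [ 9. -1.  8.] 12.200000000000001
0.075 47 [ 8. -0.  8.] 15.6
```

Emit:
carry_out([
  [0,0,0.015,0,0,0],
  [-0.001,-0.001,0.03,0,0,0],
  [-0.001,-0.001,0.045,0,0,0],
  [-0.001,-0.001,0.06,0,0,0],
  [-0.001,-0.001,0.075,0,0,0],
  [-0.001,-0.001,0.087,0,0,0],
  [-0.001,-0.001,0.0945,0,0,0],
  [-0.001,-0.001,0.0945,0,0,0],
])

```text
t: 57.7
ee_pos: [0.4575, 0.0161, 0.0753]
tool_rot: [2.041, -2.388, -0.004]
wrist_force: [-0.1, 0.3, 0.3]
finger_gap: 0.599
grasp_force: 0.0
```

Emit:
carry_out([
  [0,0,0,0,0,0],
  [0,0,0,0,0,0],
  [0,0,0,0,0,0],
  [0,0,0,0,0,0],
  [0,0,0,0,0,0],
  [0,0,0,0,0,0],
  [0,0,0,0,0,0],
  [0,0,0,0,0,0],
], jaw=-1)

```text
t: 58.7
ee_pos: [0.458, 0.0157, 0.0764]
tool_rot: [-2.039, 2.388, 0.002]
wrist_force: [-1.6, 0.8, 5.5]
finger_gap: 0.265
grasp_force: 58.5
```

Emit:
carry_out([
  [0,0,-0.01,0,0,0],
  [0,0,-0.03,0,0,0],
  [0,0,-0.05,0,0,0],
  [0,0,-0.07,0,0,0],
  [0,0,-0.09,0,0,0],
  [0,0,-0.11,0,0,0],
  [0,0,-0.125,0,0,0],
  [0,0,-0.125,0,0,0],
])

```text
t: 59.7
ee_pos: [0.4588, 0.0154, 0.2022]
tool_rot: [-2.038, 2.387, -0.0]
wrist_force: [-0.7, 0.2, -1.5]
finger_gap: 0.265
grasp_force: 59.1
```

Emit:
carry_out([
  [-0.05,-0.002,0,0,0,10],
  [-0.1,-0.005,0,0,0,20],
  [-0.15,-0.007,0,0,0,30],
  [-0.21,-0.01,0,0,0,40],
  [-0.27,-0.013,0,0,0,50],
  [-0.33,-0.016,0,0,0,60],
  [-0.39,-0.02,0,0,0,70],
  [-0.418,-0.0215,0,0,0,78],
])

```text
t: 60.7
ee_pos: [0.5442, 0.4278, 0.2]
tool_rot: [0.077, -3.139, -0.003]
wrist_force: [0.6, -1.0, -0.8]
finger_gap: 0.267
grasp_force: 59.1
```

Emit:
carry_out([
  [0,0,0,0,0,4],
  [0,0,0,0,0,5],
  [0,0,0.01,0,0,5],
  [0,0,0.025,0,0,5],
  [0,0,0.04,0,0,5],
  [0,0,0.055,0,0,5],
  [0,0,0.055,0,0,5],
  [0,0,0.055,0,0,5],
])

```text
t: 61.7
ee_pos: [0.5448, 0.4252, 0.1467]
tool_rot: [-0.055, -3.141, -0.003]
wrist_force: [-0.3, 0.4, -0.5]
finger_gap: 0.262
grasp_force: 59.1
```

```bash
python3 - <<'E'
from h import *
mlow(.084)
E
```

```text
61.7 [0.54476761 0.42522224 0.14668268] 0.26248256109368295 59.146533608436584
0 [ 0.8 -0.4 38.2] [ 0.1 -0.  -0. ] mm,deg
```

Emit:
carry_out([
  [0,0,0.006,0,0,0],
  [0.001,0,0.012,0,0,0],
  [0.001,0,0.018,0,0,0],
  [0.001,0,0.024,0,0,0],
  [0.001,0,0.03,0,0,0],
  [0.001,0,0.035,0,0,0],
  [0.001,0,0.0382,0,0,0],
  [0.001,0,0.0382,0,0,0],
])

```text
t: 62.7
ee_pos: [0.5435, 0.4256, 0.1088]
tool_rot: [-0.055, -3.141, -0.004]
wrist_force: [-2.2, 1.1, 4.1]
finger_gap: 0.265
grasp_force: 59.6
```

Emit:
carry_out([
  [0,0,0,0,0,0],
  [0,0,0,0,0,0],
  [0,0,0,0,0,0],
  [0,0,0,0,0,0],
  [0,0,-0.01,0,0,0],
  [0,0,-0.04,0,0,0],
  [0,0,-0.08,0,0,0],
  [0,0,-0.14,0,0,0],
], jaw=0)

```text
t: 63.7
ee_pos: [0.5429, 0.4245, 0.2489]
tool_rot: [-0.055, -3.138, -0.001]
wrist_force: [1.0, 0.4, 0.5]
finger_gap: 0.502
grasp_force: 0.0
```

Emit:
carry_out([
  [0,0,-0.05,0,0,0],
  [0,0,-0.05,0,0,0],
  [0,0,-0.05,0,0,0],
  [0,0,-0.05,0,0,0],
  [0,0,-0.05,0,0,0],
  [0,0,-0.05,0,0,0],
  [0,0,-0.05,0,0,0],
  [0,0,-0.05,0,0,0],
], jaw=0.3)

```text
t: 64.7
ee_pos: [0.5437, 0.4249, 0.2982]
tool_rot: [-0.055, -3.14, -0.003]
wrist_force: [0.2, -0.0, 0.6]
finger_gap: 0.65
grasp_force: 0.0
```

```bash
python3 - <<'E'
from h import *
s=bot.state();print(s["t"],s["ee_pos"])
mcheck(-.084,0,.084)
plan([[([.52,.06,.32],down(135))],[([.55,-.23,.32],down(90))]])
A=[]
B=[]
for c in ("scene","side"):
    im,d=capture(c); P=cloud(c,d); ok=~np.isnan(P[...,0]); A.append(P[ok]); B.append(im[ok])
    cv2.imwrite(f"pics/{c}5.png",im)
P=np.concatenate(A); col=np.concatenate(B).astype(int)
blue=(col[:,0]>1.5*col[:,2])&(col[:,0]>60)
def rect(n,m): 
    q=P[m]; r=cv2.minAreaRect((q[:,:2]*1000).astype(np.float32)); print(n,len(q),np.round(r[0],1),np.round(r[1],1),round(r[2],1),np.median(q[:,2]).round(4))
X,Y,Z=P.T
rect("fin",(abs(X-.61)<.1)&(abs(Y+.28)<.12)&(Z>.065)&(Z<.09))
rect("mat",(X>.5)&(X<.7)&(Y<-.17)&(Y>-.42)&(Z<.008)&(Z>-.003)&blue)
w=(X>.34)&(X<.65)&(Y<-.36)&(Y>-.6)&(Z>.03)&(Z<.05)
rect("walls",w)
fl=(X>.42)&(X<.57)&(Y<-.36)&(Y>-.48)&(col.min(1)>60)&(Z<.01); print("lip y",np.percentile(Y[fl],[98,99.5]))
g=np.zeros((200,200),np.uint8); q=P[(X>.3)&(X<.68)&(Y>-.40)&(Y<-.04)&(Z>.006)&(Z<.03)&((X<.55)|(Y>-.2))&(X<.6)]
ij=((q[:,:2]-[.3,-.42])/.002).astype(int); g[ij[:,0],ij[:,1]]=255; g=cv2.morphologyEx(g,cv2.MORPH_CLOSE,np.ones((3,3)))
n,l=cv2.connectedComponents(g)
for k in range(1,n):
    s=q[l[ij[:,0],ij[:,1]]==k]
    if len(s)>30: print("cart",len(s),s.min(0).round(3),s.max(0).round(3))
E
```

```text
64.7 [0.54369702 0.42488923 0.29819747]
-0.084 u [-0.06   0.082] [(-0.04, array([-0.0814,  0.107 ])), (0, array([-0.0803,  0.1084])), (0.04, array([-0.0804,  0.1083])), (0.07, array([-0.0813,  0.1108]))]
0 u [-0.058  0.083] [(-0.04, array([0.0017, 0.1071])), (0, array([0.0025, 0.1079])), (0.04, array([0.0018, 0.1083])), (0.07, array([0.0023, 0.1109]))]
0.084 u [-0.06   0.082] [(-0.04, array([0.0849, 0.1076])), (0, array([0.085 , 0.1082])), (0.04, array([0.0841, 0.1089])), (0.07, array([0.0846, 0.1102]))]
0 [  10.9 -365.4  -22.4] [ 0.1 -0.1 43. ] mm,deg
1 [-226.3 -183.8    0. ] [ 0.  0. 45.] mm,deg
fin 763 [ 610.5 -273.1] [ 24.5 115.3] 0.9 0.0813
mat 1134 [ 611.2 -283.4] [ 92.2 189.9] 2.4 0.0024
walls 2233 [ 496.  -490.3] [255.9 163.8] 3.2 0.0389
lip y [-0.3840928  -0.38125513]
cart 227 [ 0.3   -0.35   0.006] [ 0.338 -0.286  0.03 ]
cart 627 [ 0.392 -0.202  0.006] [ 0.534 -0.149  0.022]
cart 63 [ 0.436 -0.056  0.006] [ 0.489 -0.04   0.013]
cart 341 [ 0.444 -0.302  0.006] [ 0.518 -0.264  0.022]
cart 316 [ 0.478 -0.248  0.006] [ 0.55  -0.203  0.022]
```

The three tubes lie in their valleys. Nothing else has moved so far, so I go for the brush.

Emit:
carry_out([
  [0.001,-0.045,-0.003,0,0,5],
  [0.003,-0.09,-0.006,0,0,11],
  [0.004,-0.14,-0.01,0,0,17],
  [0.006,-0.19,-0.013,0,0,23],
  [0.008,-0.24,-0.016,0,0,29],
  [0.01,-0.3,-0.02,0,0,36],
  [0.011,-0.365,-0.022,0,0,43],
  [0.011,-0.365,-0.022,0,0,43],
])

```text
t: 65.85
ee_pos: [0.5199, 0.0568, 0.3201]
tool_rot: [-1.212, -2.898, -0.001]
wrist_force: [-0.4, 1.1, 0.0]
finger_gap: 0.649
grasp_force: 0.0
```

Emit:
carry_out([
  [-0.035,-0.03,0,0,0,7],
  [-0.07,-0.06,0,0,0,14],
  [-0.11,-0.09,0,0,0,21],
  [-0.15,-0.12,0,0,0,28],
  [-0.19,-0.15,0,0,0,36],
  [-0.226,-0.184,0,0,0,45],
  [-0.226,-0.184,0,0,0,45],
  [-0.226,-0.184,0,0,0,45],
])

```text
t: 66.85
ee_pos: [0.5497, -0.2287, 0.3189]
tool_rot: [-2.218, -2.221, -0.002]
wrist_force: [-1.2, -0.8, 0.2]
finger_gap: 0.651
grasp_force: 0.0
```

```bash
python3 - <<'E'
from h import *
s=bot.state();print(s["t"],s["ee_pos"],s["q"].round(2))
m=camera_model("wrist"); im,d=capture("wrist"); P=cloud("wrist",d,m); cv2.imwrite("pics/w5.png",im); w=P.reshape(-1,3)
t=w[(abs(w[:,0]-.61)<.08)&(abs(w[:,1]+.27)<.12)&(w[:,2]>.072)&(w[:,2]<.09)]
if len(t)>20: print(len(t),cv2.minAreaRect((t[:,:2]*1000).astype(np.float32)))
plan([[([.6105,-.273,.14],down(91))],[([.6105,-.273,.0695],down(91))]])
E
```

```text
66.85 [ 0.54970249 -0.22871146  0.31887943] [-0.52  0.41  0.2   1.36  0.    1.05]
2075 ((618.9620361328125, -234.99142456054688), (187.33221435546875, 46.90317916870117), 74.9278793334961)
0 [-45.3  60.8 178.9] [-0.  -0.1 -0.9] mm,deg
1 [ 0.   0.  70.5] [0. 0. 0.] mm,deg
```

View pics/w5.png

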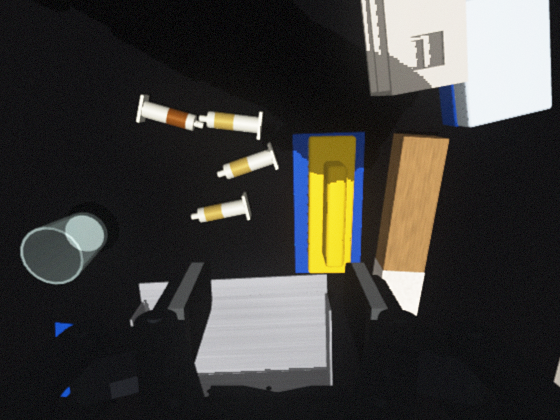

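The wrist view shows the brush on the mat at (332,205) and the four cartridges at (168,115), (232,123), (248,162) and (221,210). The pan mouth lies below them. I grip the fin.

Emit:
carry_out([
  [-0.008,0.01,0.03,0,0,0],
  [-0.016,0.02,0.06,0,0,-1],
  [-0.024,0.03,0.09,0,0,-1],
  [-0.032,0.045,0.12,0,0,-1],
  [-0.045,0.061,0.15,0,0,-1],
  [-0.045,0.061,0.179,0,0,-1],
  [-0.045,0.061,0.179,0,0,-1],
  [-0.045,0.061,0.179,0,0,-1],
])

```text
t: 67.9
ee_pos: [0.6111, -0.2734, 0.1414]
tool_rot: [-2.2, -2.242, -0.002]
wrist_force: [-0.4, 0.1, 0.7]
finger_gap: 0.65
grasp_force: 0.0
```

Emit:
carry_out([
  [0,0,0.012,0,0,0],
  [0,0,0.024,0,0,0],
  [0,0,0.036,0,0,0],
  [0,0,0.048,0,0,0],
  [0,0,0.058,0,0,0],
  [0,0,0.066,0,0,0],
  [0,0,0.07,0,0,0],
  [0,0,0.07,0,0,0],
])

```text
t: 68.9
ee_pos: [0.6103, -0.274, 0.0697]
tool_rot: [-2.201, -2.239, -0.001]
wrist_force: [0.2, -0.6, -0.1]
finger_gap: 0.653
grasp_force: 0.0
```

Emit:
carry_out([
  [0,0,0,0,0,0],
  [0,0,0,0,0,0],
  [0,0,0,0,0,0],
  [0,0,0,0,0,0],
  [0,0,0,0,0,0],
  [0,0,0,0,0,0],
  [0,0,0,0,0,0],
  [0,0,0,0,0,0],
], jaw=-1)

```text
t: 69.9
ee_pos: [0.6106, -0.2741, 0.0703]
tool_rot: [-2.201, -2.24, -0.001]
wrist_force: [-0.3, 0.3, 5.0]
finger_gap: 0.223
grasp_force: 60.4
```

Emit:
carry_out([
  [0,0,-0.015,0,0,0],
  [0,0,-0.035,0,0,0],
  [0,0,-0.055,0,0,0],
  [0,0,-0.075,0,0,0],
  [0,0,-0.095,0,0,0],
  [0,0,-0.11,0,0,0],
  [0,0,-0.11,0,0,0],
  [0,0,-0.11,0,0,0],
])

```text
t: 70.9
ee_pos: [0.61, -0.274, 0.1791]
tool_rot: [-2.2, -2.238, -0.001]
wrist_force: [-0.5, -0.2, -2.8]
finger_gap: 0.226
grasp_force: 59.3
```

```bash
python3 - <<'E'
from h import *
s=bot.state();print(s["t"],s["ee_pos"],s["q"].round(2),s["finger_gap"],s["grasp_force"],s["wrist_force"])
d=down(183)
plan([[([.465,-.105,.18],d)],[([.465,-.105,.069],d)],[([.475,-.25,.069],d)],[([.49,-.36,.069],d)]])
A=[]
for c in ("scene","side"):
    im,dd=capture(c); A.append(cloud(c,dd).reshape(-1,3))
P=np.concatenate(A); t=P[(abs(P[:,0]-s["ee_pos"][0])<.06)&(abs(P[:,1]-s["ee_pos"][1])<.1)&(P[:,2]>.06)&(P[:,2]<.22)]
for z in np.arange(.08,.2,.01):
    q=t[abs(t[:,2]-z)<.005]; 
    if len(q): print(round(z,2),len(q),q.min(0).round(3),q.max(0).round(3))
E
```

```text
70.9 [ 0.61004122 -0.27397297  0.17911037] [-0.53  0.61  0.17  1.13  0.    1.02] 0.22646946478672603 59.31591331958771 [-0.45699721 -0.19544329 -2.8496884 ]
0 [ 171.5 -142.1   -0.2] [  0.   -0.2 -92. ] mm,deg
1 [  0.   0. 111.] [0. 0. 0.] mm,deg
2 [  -2.4 -145.3    0. ] [0. 0. 0.] mm,deg
3 [  -9.2 -110.6    0. ] [0. 0. 0.] mm,deg
0.11 98 [ 0.586 -0.35   0.111] [ 0.635 -0.196  0.115]
0.12 336 [ 0.583 -0.351  0.115] [ 0.637 -0.195  0.125]
0.13 357 [ 0.584 -0.351  0.125] [ 0.635 -0.195  0.135]
0.14 267 [ 0.584 -0.356  0.135] [ 0.637 -0.191  0.145]
0.15 753 [ 0.582 -0.355  0.145] [ 0.638 -0.19   0.155]
0.16 577 [ 0.584 -0.355  0.155] [ 0.636 -0.191  0.165]
0.17 222 [ 0.586 -0.33   0.165] [ 0.634 -0.215  0.175]
0.18 216 [ 0.586 -0.331  0.175] [ 0.635 -0.216  0.185]
0.19 413 [ 0.585 -0.332  0.185] [ 0.635 -0.216  0.195]
```

Emit:
carry_out([
  [0.02,-0.018,0,0,0,-10.5],
  [0.043,-0.036,0,0,0,-21],
  [0.066,-0.055,0,0,0,-31.5],
  [0.09,-0.075,0,0,0,-42],
  [0.115,-0.095,0,0,0,-52.5],
  [0.14,-0.115,0,0,0,-63],
  [0.16,-0.132,0,0,0,-73.5],
  [0.1715,-0.142,0,0,0,-84],
])

```text
t: 72.0
ee_pos: [0.4642, -0.1041, 0.1799]
tool_rot: [-0.127, -3.137, -0.004]
wrist_force: [0.4, 0.2, -2.3]
finger_gap: 0.227
grasp_force: 59.6
```

Emit:
carry_out([
  [0,0,0,0,0,-8],
  [0,0,0.02,0,0,-8],
  [0,0,0.04,0,0,-8],
  [0,0,0.06,0,0,-8],
  [0,0,0.075,0,0,-8],
  [0,0,0.09,0,0,-8],
  [0,0,0.1,0,0,-8],
  [0,0,0.1,0,0,-8],
])

```text
t: 73.0
ee_pos: [0.4648, -0.1048, 0.0797]
tool_rot: [0.082, -3.138, -0.004]
wrist_force: [0.4, -0.3, -3.4]
finger_gap: 0.226
grasp_force: 59.4
```

```bash
python3 - <<'E'
from h import *
s=bot.state();print(s["t"],s["ee_pos"],s["q"].round(2),s["grasp_force"])
d=down(183)
plan([[([.465,-.105,.0685],d)],[([.475,-.25,.0685],d)],[([.49,-.36,.0685],d)]])
im,dd=capture("side"); cv2.imwrite("pics/s6.png",cv2.resize(im[180:400,190:410],None,fx=2.5,fy=2.5))
E
```

```text
73.0 [ 0.46484034 -0.10480101  0.07970015] [-0.38  0.38 -0.53  0.66  0.   -0.43] 59.41781222820282
0 [-0.2 -0.2 11.2] [ 0.1 -0.1 -0. ] mm,deg
1 [  -2.4 -145.3    0. ] [0. 0. 0.] mm,deg
2 [  -9.2 -110.6    0. ] [0. 0. 0.] mm,deg
```

View pics/s6.png

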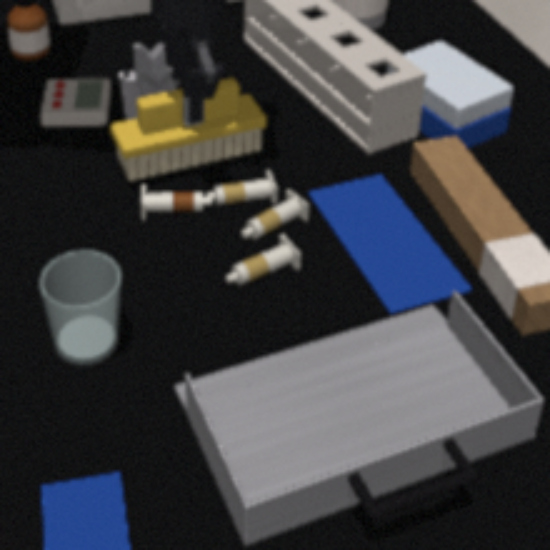

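The brush stands behind the four cartridges, front edge at (190,170), and the mat is clear at (385,245). I lower it and sweep.

Emit:
carry_out([
  [0,0,0.004,0,0,0],
  [0,0,0.008,0,0,0],
  [0,0,0.011,0,0,0],
  [0,-0.01,0.011,0,0,0],
  [0,-0.022,0.011,0,0,0],
  [0,-0.034,0.011,0,0,0],
  [0,-0.045,0.011,0,0,0],
  [0,-0.045,0.011,0,0,0],
])

```text
t: 74.05
ee_pos: [0.4679, -0.151, 0.0693]
tool_rot: [0.08, -3.14, -0.002]
wrist_force: [-0.3, -0.4, -2.2]
finger_gap: 0.225
grasp_force: 59.7
```

Emit:
carry_out([
  [0,-0.012,0,0,0,0],
  [0,-0.025,0,0,0,0],
  [0,-0.038,0,0,0,0],
  [-0.001,-0.052,0,0,0,0],
  [-0.001,-0.066,0,0,0,0],
  [-0.002,-0.08,0,0,0,0],
  [-0.002,-0.095,0,0,0,0],
  [-0.002,-0.095,0,0,0,0],
])

```text
t: 75.05
ee_pos: [0.4749, -0.246, 0.0691]
tool_rot: [0.08, -3.14, -0.002]
wrist_force: [-0.0, 0.8, -2.6]
finger_gap: 0.226
grasp_force: 59.7
```

```bash
python3 - <<'E'
from h import *
s=bot.state();print(s["t"],s["ee_pos"],s["wrist_force"])
im,dd=capture("side"); cv2.imwrite("pics/s7.png",cv2.resize(im[180:400,190:410],None,fx=2.5,fy=2.5))
plan([[([.49,-.35,.0695],down(183))]])
E
```

```text
75.05 [ 0.47493307 -0.24604128  0.06908511] [-0.04914567  0.79852974 -2.58546615]
0 [  -9.9 -105.5   -0.7] [ 0.1 -0.  -0.1] mm,deg
```

View pics/s7.png

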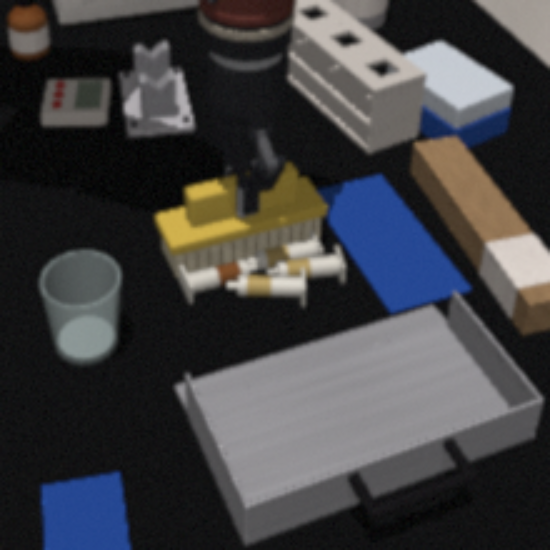

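All four cartridges are gathered in front of the brush, at (265,275), and are heading for the pan mouth. I continue the sweep.

Emit:
carry_out([
  [0,-0.012,0,0,0,0],
  [0,-0.026,0,0,0,0],
  [0,-0.04,0,0,0,0],
  [0,-0.054,0,0,0,0],
  [0,-0.068,0,0,0,0],
  [0,-0.082,-0.001,0,0,0],
  [0,-0.09,-0.002,0,0,0],
  [0,-0.09,-0.002,0,0,0],
])

```text
t: 76.1
ee_pos: [0.4795, -0.3353, 0.0709]
tool_rot: [0.081, -3.14, -0.002]
wrist_force: [-0.2, -0.7, -3.1]
finger_gap: 0.224
grasp_force: 59.7
```

```bash
python3 - <<'E'
from h import *
s=bot.state();print(s["t"],s["ee_pos"],s["wrist_force"])
im,dd=capture("side"); cv2.imwrite("pics/s8.png",cv2.resize(im[180:400,190:410],None,fx=2.5,fy=2.5))
plan([[([.49,-.42,.074],down(183))]])
E
```

```text
76.1 [ 0.47948161 -0.33533622  0.07094991] [-0.15716316 -0.65498318 -3.08615923]
0 [ -6.1 -85.4  -3.1] [ 0.1 -0.  -0. ] mm,deg
```

View pics/s8.png

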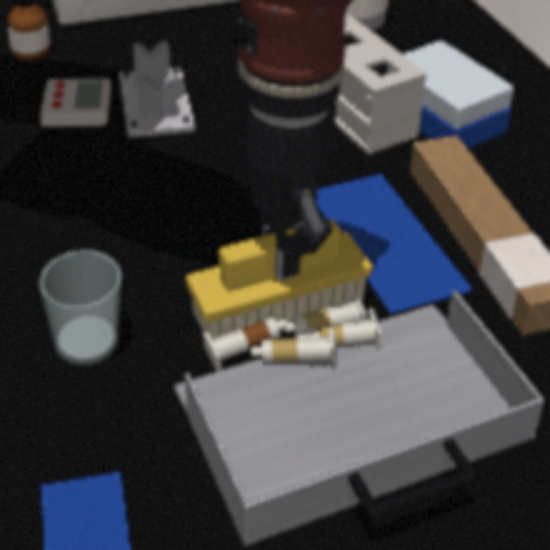

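All four are at the lip, from (225,345) to (365,325), and inside the pan walls. One more push puts them in.

Emit:
carry_out([
  [-0.001,-0.012,-0.002,0,0,0],
  [-0.002,-0.024,-0.0025,0,0,0],
  [-0.003,-0.036,-0.0025,0,0,0],
  [-0.004,-0.048,-0.0025,0,0,0],
  [-0.005,-0.06,-0.0025,0,0,0],
  [-0.006,-0.073,-0.0025,0,0,0],
  [-0.006,-0.086,-0.0025,0,0,0],
  [-0.006,-0.088,-0.0025,0,0,0],
])

```text
t: 77.15
ee_pos: [0.49, -0.4233, 0.0731]
tool_rot: [0.081, -3.14, -0.002]
wrist_force: [0.7, 1.2, -2.9]
finger_gap: 0.217
grasp_force: 60.2
```

Emit:
carry_out([
  [0,0.01,0,0,0,0],
  [0,0.02,-0.01,0,0,0],
  [0,0.03,-0.03,0,0,0],
  [0,0.05,-0.05,0,0,0],
  [0,0.07,-0.08,0,0,0],
  [0,0.09,-0.11,0,0,0],
  [0,0.1,-0.11,0,0,0],
  [0,0.1,-0.11,0,0,0],
])

```text
t: 78.15
ee_pos: [0.4848, -0.3216, 0.1836]
tool_rot: [0.084, -3.14, -0.002]
wrist_force: [0.6, 0.1, -3.0]
finger_gap: 0.225
grasp_force: 60.2
```

```bash
python3 - <<'E'
from h import *
s=bot.state();print(s["t"],s["ee_pos"],s["wrist_force"])
im,dd=capture("side"); cv2.imwrite("pics/s9.png",cv2.resize(im[180:400,190:410],None,fx=2.5,fy=2.5))
P=cloud("side",dd)
q=P[(P[...,0]>.36)&(P[...,0]<.63)&(P[...,1]<-.36)&(P[...,1]>-.53)&(P[...,2]>.012)&(P[...,2]<.03)]
print(np.percentile(q,[0,5,50,95,100],axis=0).round(3))
D=down(91); plan([[([.58,-.25,.19],D)],[([.6105,-.278,.19],D)],[([.6105,-.278,.0725],D)]])
E
```

```text
78.15 [ 0.4847866  -0.32160198  0.1836186 ] [ 0.63398173  0.12286039 -2.97903238]
[[ 0.366 -0.53   0.012]
 [ 0.37  -0.508  0.014]
 [ 0.499 -0.473  0.021]
 [ 0.617 -0.436  0.028]
 [ 0.622 -0.404  0.03 ]]
0 [-99.  67.  -7.] [ 0.  -0.1 92. ] mm,deg
1 [-28.5  30.    0. ] [0. 0. 0.] mm,deg
2 [  0.    0.  117.5] [0. 0. 0.] mm,deg
```

View pics/s9.png

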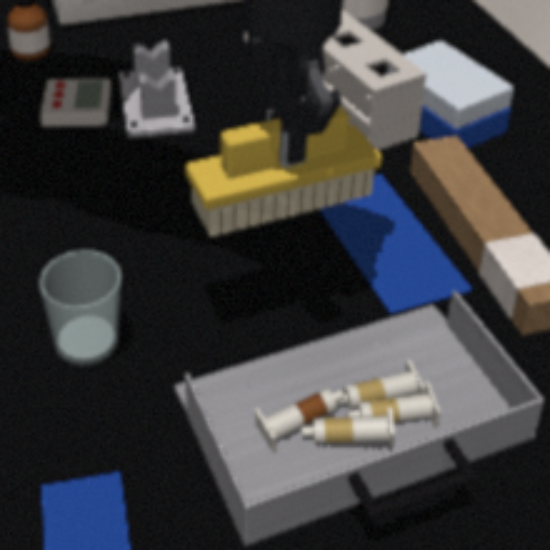

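All four cartridges are well inside the pan, from (295,415) to (400,430). I put the brush back on its mat.

Emit:
carry_out([
  [-0.012,0.01,-0.007,0,0,10.5],
  [-0.025,0.02,-0.007,0,0,21],
  [-0.037,0.03,-0.007,0,0,31.5],
  [-0.05,0.04,-0.007,0,0,42],
  [-0.065,0.05,-0.007,0,0,52.5],
  [-0.08,0.06,-0.007,0,0,63],
  [-0.09,0.067,-0.007,0,0,73.5],
  [-0.099,0.067,-0.007,0,0,84],
])

```text
t: 79.2
ee_pos: [0.5801, -0.2502, 0.189]
tool_rot: [-2.045, -2.38, -0.001]
wrist_force: [-0.5, 0.1, -2.3]
finger_gap: 0.224
grasp_force: 60.1
```

Emit:
carry_out([
  [0,0,0,0,0,8],
  [0,0,0,0,0,8],
  [0,0,0,0,0,8],
  [0,0,0,0,0,8],
  [0,0,0,0,0,8],
  [0,0,0,0,0,8],
  [0,0,0,0,0,8],
  [0,0,0,0,0,8],
])

```text
t: 80.2
ee_pos: [0.5803, -0.2504, 0.1905]
tool_rot: [-2.201, -2.239, -0.001]
wrist_force: [0.1, 0.0, -2.5]
finger_gap: 0.231
grasp_force: 60.2
```

```bash
python3 - <<'E'
from h import *
s=bot.state();print(s["t"],s["ee_pos"])
D=down(91); plan([[([.611,-.279,.12],D)],[([.611,-.279,.0712],D)]])
E
```

```text
80.2 [ 0.58025968 -0.25042416  0.1905    ]
0 [-29.2  30.3  70.4] [-0.  -0.1 -0. ] mm,deg
1 [ 0.   0.  48.8] [0. 0. 0.] mm,deg
```

Emit:
carry_out([
  [-0.007,0.007,0.01,0,0,0],
  [-0.014,0.014,0.02,0,0,0],
  [-0.022,0.022,0.03,0,0,0],
  [-0.029,0.03,0.04,0,0,0],
  [-0.029,0.03,0.055,0,0,0],
  [-0.029,0.03,0.07,0,0,0],
  [-0.029,0.03,0.07,0,0,0],
  [-0.029,0.03,0.07,0,0,0],
])

```text
t: 81.2
ee_pos: [0.6108, -0.2787, 0.1208]
tool_rot: [-2.201, -2.24, -0.001]
wrist_force: [0.9, -0.4, -2.4]
finger_gap: 0.231
grasp_force: 60.1
```

Emit:
carry_out([
  [0,0,0.01,0,0,0],
  [0,0,0.02,0,0,0],
  [0,0,0.028,0,0,0],
  [0,0,0.035,0,0,0],
  [0,0,0.041,0,0,0],
  [0,0,0.046,0,0,0],
  [0,0,0.049,0,0,0],
  [0,0,0.049,0,0,0],
])

```text
t: 82.2
ee_pos: [0.6106, -0.2786, 0.0713]
tool_rot: [-2.201, -2.239, -0.001]
wrist_force: [0.1, 0.1, -2.5]
finger_gap: 0.227
grasp_force: 60.3
```

Emit:
carry_out([
  [0,0,0,0,0,0],
  [0,0,0,0,0,0],
  [0,0,0,0,0,0],
  [0,0,0,0,0,0],
  [0,0,0,0,0,0],
  [0,0,0,0,0,0],
  [0,0,0,0,0,0],
  [0,0,0,0,0,0],
], jaw=0.3)

```text
t: 83.2
ee_pos: [0.6106, -0.2787, 0.0714]
tool_rot: [-2.201, -2.239, -0.001]
wrist_force: [-0.5, 0.3, -0.2]
finger_gap: 0.654
grasp_force: 0.0
```

Emit:
carry_out([
  [0,0,-0.02,0,0,0],
  [0,0,-0.05,0,0,0],
  [0,0,-0.08,0,0,0],
  [0,0,-0.12,0,0,0],
  [0,0,-0.16,0,0,0],
  [0,0,-0.2,0,0,0],
  [0,0,-0.22,0,0,0],
  [0,0,-0.22,0,0,0],
])

```text
t: 84.2
ee_pos: [0.6115, -0.2795, 0.2929]
tool_rot: [2.201, 2.24, 0.002]
wrist_force: [0.4, 0.4, -0.1]
finger_gap: 0.649
grasp_force: 0.0
```

```bash
python3 - <<'E'
from h import *
s=bot.state();print(s["t"],s["ee_pos"])
mcheck(-.084,0,.084)
A=[];B=[];I=[]
for c in ("scene","side"):
    im,d=capture(c); I.append(im); P=cloud(c,d); ok=~np.isnan(P[...,0]); A.append(P[ok]); B.append(im[ok])
cv2.imwrite("pics/end.png",cv2.resize(I[1][120:420,180:440],None,fx=2,fy=2)[:600])
P=np.concatenate(A); col=np.concatenate(B).astype(int); X,Y,Z=P.T
blue=(col[:,0]>1.5*col[:,2])&(col[:,0]>60)
for n,m in (("fin",(abs(X-.61)<.1)&(abs(Y+.28)<.12)&(Z>.065)&(Z<.09)),("mat",(X>.5)&(X<.7)&(Y<-.17)&(Y>-.42)&(Z<.008)&(Z>-.003)&blue)):
    r=cv2.minAreaRect((P[m][:,:2]*1000).astype(np.float32)); print(n,r,np.percentile(Z[m],99))
E
```

```text
84.2 [ 0.61149223 -0.27949991  0.29294126]
-0.084 u [-0.06   0.082] [(-0.04, array([-0.0813,  0.1067])), (0, array([-0.082 ,  0.1084])), (0.04, array([-0.0805,  0.1085])), (0.07, array([-0.0813,  0.1103]))]
0 u [-0.057  0.083] [(-0.04, array([0.0019, 0.1075])), (0, array([0.0021, 0.1083])), (0.04, array([0.0016, 0.1092])), (0.07, array([0.0009, 0.1102]))]
0.084 u [-0.06   0.082] [(-0.04, array([0.0853, 0.1074])), (0, array([0.0849, 0.1083])), (0.04, array([0.0845, 0.1082])), (0.07, array([0.0846, 0.11  ]))]
fin ((610.87841796875, -278.12103271484375), (24.931198120117188, 115.44881439208984), 1.1483538150787354) 0.08557212415729192
mat ((611.8373413085938, -285.0273742675781), (92.43311309814453, 187.76353454589844), 2.156506061553955) 0.005536122504440912
```

View pics/end.png

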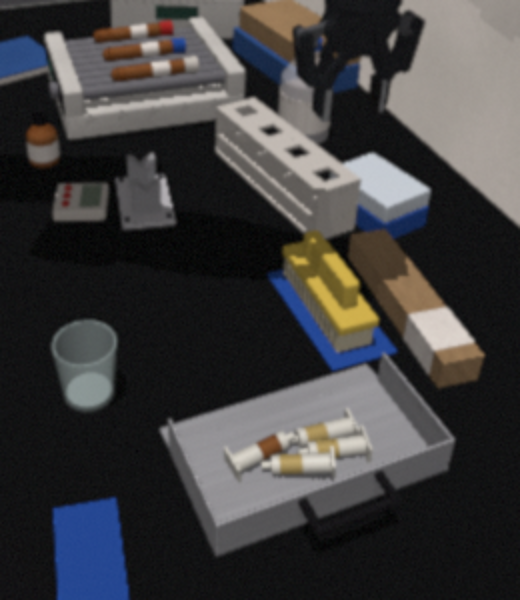

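Three tubes lie in the valleys at (130,50), the brush stands on its mat at (330,290), and the four cartridges are in the pan around (300,450). I hand the job in.

```bash
python3 -c "
from rig import bot
print(bot.sign_off())"
```

```text
the job is handed in; nothing more can be done
None
```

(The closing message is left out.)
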